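# Load the burn-in tray with tilt-in cards and lock it

## Task

Load the burn-in unit: pull its tray out to the stop, take every load card out of the black rack and tilt each one into a socket of the tray: lean the card towards you, slide its bottom edge into the groove along that slope, straighten it fully upright so that it snaps in behind both rollers, and let go. When every card stands in the pulled-out tray, push the tray fully home and lock it: lift the T-key out of its parking slot at the left of the case, drop it fully through the slotted ear at the right of the tray front, and give it a quarter turn. Leave the other things on the bench where they are.

Things in the scene. Friction and masses are not known exactly. Their poses are not given: they have to be found in the camera images.
- burnin: grey sheet-metal case of the burn-in unit, 205 deep x 184 wide x 114 mm high, open at the front, fixed on the bench; origin on the bench under the middle of its front face, +x into the case (away from the robot within 0.1 rad), z up. Its tray has three alike tilt-in sockets in a row, front, middle and rear (see seat_front); with the tray out the rear one is 60 mm before the case face
- tray (a joint): how far the tray is pulled out along the case's -x, m: 0 = fully home, 0.200 = at its stop; it may start ajar. It stays where it is left; sliding takes about 5 N, so seating a card gently does not push it back. Load the sockets from the rear forwards: a card standing in the next socket in front leaves no room to tilt
- handle (a point): middle of the tray's steel bar handle: round bar, 10 mm diameter, 90 mm long along the case's y, 66 mm above the bench, standing above the tray's 46 mm high front panel; with the tray home it is 62 mm in front of the case face. Moves with the tray; axes as burnin
- seat_front (a point): centre of the front socket's groove floor, where a seated card's origin lies; 20 mm above the bench, 70 mm behind the handle, moves with the tray; axes as burnin. Middle and rear sockets: 66 and 132 mm further along x. In mm from such a point: groove along y, floor x -5 to 3; rear wall and backstop faces x 3; front wall 10 high, sloping forward 40 deg off vertical, mouth x -13 to 3
- lock (a point): centre of the lock slot at the ear's top (46 mm above the bench), 62 mm before the case face, 120 mm right of its middle; fixed to the case, axes as burnin. With the tray home its ear (4 mm plate) lies over a fixed lug of the case; both have a slot 30 mm long (y), 10 mm wide (x), open right through, 12 mm deep in all. They line up only when the tray is fully home
- lock_key: T-key: T-shaped steel foot 23 (y) x 6.5 (x) x 6 mm, 14 to 20 mm below the origin; 6 mm shaft; collar 20 mm diameter that rests on the plate, origin under it; black grip bar along y, 46 x 10 (x) x 18 mm, its middle 28 mm above the origin. Starts parked, foot along the slot, in a like slot of the case's left lug (mirror of lock); lift straight out. Locked: collar down, turned 90 deg, either way
- rack: black card rack on the bench, loose but heavy (1.6 kg), 166 (x) x 150 (y) x 42 mm high; origin at the middle of its underside. Three slots along its y, at x = -62, 0 and +62 mm, 8 mm wide between 34 mm high end guides, floor 6 mm above the bench; each slot holds a card upright or is empty. Cards are drawn straight up.
- card_1: load card, may be absent: green circuit board 5 thick (x), 120 wide (y), 46 mm high, with a middle tab 64 mm wide up to 80 mm; along the tab's top an aluminium grip strip 10 thick, 64 wide, 16 mm high (64 to 80 mm above the origin); 0.08 to 0.15 kg. Origin at the middle of its bottom edge, z up the card. Starts upright in a rack slot; either face may look forward in a socket
- card_2: another load card like card_1; may be absent. What a card meets in a socket (mm, as in seat_front): two backstop posts (y 50 to 76 either side) with hooks over its shoulders (x -4 to 12, 49.5 to 56 above the groove floor), so it cannot go straight down: slide it in along its own plane, tilted about 35 deg, top towards the robot. Pins at the ends leave it 2 mm of play either way in y
- card_3: another load card like card_1; may be absent. At each end of a socket stands a sprung white roller (16 mm diameter, 30 to 44 mm above the groove floor, axis at x -8, y 66 mm either side): it yields outwards to a few N as the card is straightened, then springs back in front of it and holds it upright against the backstops
- solvent_bottle: blue plunger bottle, 64 mm diameter, 117 mm high; a bystander, leave it alone; origin under its middle
- multimeter: handheld red and grey multimeter leaning on its stand, 155x78x145 mm; a bystander, leave it alone; origin under its middle
- tape_green: green tape roll lying flat, 86 mm diameter, 18 mm high; a bystander, leave it alone; origin under its middle
- tape_amber: amber tape roll lying flat, 80 mm diameter, 12 mm high; a bystander, leave it alone; origin under its middle
- calculator: pocket calculator lying flat, 130x78x15 mm; a bystander, leave it alone; origin under its middle

How it is judged:
On the way, in this order (a step that is already met when the one before it is completed fails the run):
1. the tray is pulled out to its stop (value of joint tray above 0.193 m), for 0.2 s.
2. with the tray still out, every card stands upright and let go in a socket (value of joint tray above 0.15 m and (x of card_1 in the frame of seat_front between -0.005 and 0.005 m or x of card_1 in the frame of seat_front between 0.061 and 0.071 m or x of card_1 in the frame of seat_front between 0.127 and 0.137 m) and y of card_1 in the frame of seat_front between -0.005 and 0.005 m and z of card_1 in the frame of seat_front between -0.004 and 0.004 m and angle between each of card_1, card_2, card_3's own z axis and vertical below 0.09 rad and angle between the y axis of each of card_1, card_2, card_3 and the y axis of seat_front, either way round below 0.06 rad and linear speed of each of card_1, card_2, card_3 below 0.02 m/s and contact force between the fingers and card_1 below 0.2 N and (x of card_2 in the frame of seat_front between -0.005 and 0.005 m or x of card_2 in the frame of seat_front between 0.061 and 0.071 m or x of card_2 in the frame of seat_front between 0.127 and 0.137 m) and y of card_2 in the frame of seat_front between -0.005 and 0.005 m and z of card_2 in the frame of seat_front between -0.004 and 0.004 m and contact force between the fingers and card_2 below 0.2 N and (x of card_3 in the frame of seat_front between -0.005 and 0.005 m or x of card_3 in the frame of seat_front between 0.061 and 0.071 m or x of card_3 in the frame of seat_front between 0.127 and 0.137 m) and y of card_3 in the frame of seat_front between -0.005 and 0.005 m and z of card_3 in the frame of seat_front between -0.004 and 0.004 m and contact force between the fingers and card_3 below 0.2 N), for 0.3 s.
At the end, for the whole second after the job is handed in: Tray home (6 mm); every card in a socket: origin within 5 mm of a seat point, upright within 5 deg, along the groove within 3.5 deg; T-key in the lock slot (6 mm sideways, 3 mm in height, upright within 7 deg), turned across it (a quarter turn within 20 deg); all at rest and let go (value of joint tray below 0.006 m and horizontal distance between lock_key and lock below 0.006 m and z of lock_key in the frame of lock between -0.003 and 0.003 m and angle between lock_key's own z axis and vertical below 0.12 rad and angle between the y axis of lock_key and the x axis of lock, either way round below 0.35 rad and linear speed of each of lock_key, card_1, card_2, card_3 below 0.02 m/s and contact force between the fingers and lock_key below 0.2 N and (x of card_1 in the frame of seat_front between -0.005 and 0.005 m or x of card_1 in the frame of seat_front between 0.061 and 0.071 m or x of card_1 in the frame of seat_front between 0.127 and 0.137 m) and y of card_1 in the frame of seat_front between -0.005 and 0.005 m and z of card_1 in the frame of seat_front between -0.004 and 0.004 m and angle between each of card_1, card_2, card_3's own z axis and vertical below 0.09 rad and angle between the y axis of each of card_1, card_2, card_3 and the y axis of seat_front, either way round below 0.06 rad and contact force between the fingers and card_1 below 0.2 N and (x of card_2 in the frame of seat_front between -0.005 and 0.005 m or x of card_2 in the frame of seat_front between 0.061 and 0.071 m or x of card_2 in the frame of seat_front between 0.127 and 0.137 m) and y of card_2 in the frame of seat_front between -0.005 and 0.005 m and z of card_2 in the frame of seat_front between -0.004 and 0.004 m and contact force between the fingers and card_2 below 0.2 N and (x of card_3 in the frame of seat_front between -0.005 and 0.005 m or x of card_3 in the frame of seat_front between 0.061 and 0.071 m or x of card_3 in the frame of seat_front between 0.127 and 0.137 m) and y of card_3 in the frame of seat_front between -0.005 and 0.005 m and z of card_3 in the frame of seat_front between -0.004 and 0.004 m and contact force between the fingers and card_3 below 0.2 N); the robot touches nothing.
It fails at once if one of the other loose things on the bench (bottle, multimeter, tape rolls, calculator) is shifted more than 30 mm (distance of any of solvent_bottle, multimeter, tape_green, tape_amber, calculator from where it was at the start of the episode above 0.03 m).
Of card_1, card_2, card_3 only 2 to 3 are there at a start; the rules pass over those that are not, and their reading is None.
At some moment in a run one of rack may be knocked a few centimetres aside while the robot is not near it.
It also fails if it takes over 208 s, if anything falls off the work surface, if the arm or the gripper's body presses on something with over 40 N, if the wrist force passes 120 N, or if a joint passes its speed limit or range.

## Robot

A 6-joint arm with a two-finger parallel gripper is mounted at the origin on a cart in front of the work surface, level with it; the furniture and walls round the work are solid. World frame = base frame: x ahead of the robot, y to its left, z up, the work surface at z = 0. Lengths are in m, angles in rad, forces in N, time in s.
With the tool pointing down it reaches from about 0.325 to 0.75 m from the base axis. Payload 7.6 kg.
Tool frame: the origin (TCP) lies between the finger pads; the fingertips stand 19 mm ahead of it and the grasp point (between the pads) is the TCP (robot.tips_ahead is the distance from the TCP to the fingertips, in m); z points along the fingers, y is the line along which they close (so a half turn about z gives the same grasp; the last joint's range is limited). The gripper opens to 85 mm and grips with 20 to 120 N. Pads are 22 mm wide; open, the fingers measure 114 mm over their backs; the gripper's body (76 mm by 85 mm) begins 54 mm behind the grasp point. The pads swing forward as they close: fully open they stand 13 mm farther back than shut.
Start: joints at [-1.234, 0.052, 1.401, -0, 1.689, -0.07], TCP at [0.208, -0.482, 0.25] pointing down, gripper open.
Joint ranges: [-2.9, 2.9], [-0.91, 2.17], [0.12, 2.37], [-1.06, 4.2], [0.26, 2.73], [-2.93, 2.93]. Speed limits (rad/s): [2.57, 2.57, 3.01, 3.14, 3.14, 3.14].

## Interface

Orientations are given as a unit quaternion [x, y, z, w].
In Python, from workcell import robot, viewer gives the robot as it stands.
- The arm moves only by the shell command python3 -m crank 'ROWS' [FORCE]. ROWS is text: rows parted by semicolons, each of 7 numbers parted by spaces: the opening, from -1 (shut) to 1 (fully open), then the shift along the tool's x, y, z in m, then the turn, a rotation vector about the tool's x, y, z in degrees. A call has 1 to 12 rows; each row is the pose to reach, as a shift and turn from the pose commanded when the call began, along the tool's axes at that moment; what a row does not reach only later rows make up. A row lasts 1/12 s, in which the tool goes at most 41.7 mm and 7.16 degrees, less where a joint would pass 70% of its speed; a pose out of reach is approached as far as the arm can. A call with a gripper value outside its range is refused whole. The fingers move at their own pace and stop on an object; FORCE is the grip in N (left out, the last holds). Time passes only in rows, so rows that repeat a pose let the fingers close. It gives the time, the measured TCP pose, the force, the opening and the grip force at its end, in the units of the state.
- robot.state(): the state, without advancing time (a new reading comes with each control period).
- viewer.read_camera(name): name is "scene" or "top" or "wrist"; returns a dict with "image" (480x640x3 uint8, red, green, blue), "fx", "fy", "cx", "cy" (pixels), "T" (4x4, takes a point from camera to world coordinates). Camera axes: x right, y down, z forward; pixel columns grow to the right and rows downward; lengths in m; the calibration is good to about 2 mm. A picture is of the moment at which its call begins. There is no depth.
- robot.job_done(): hands the job in; it is judged then, once.
The state is a dict: "t": time; "joint_positions": joint angles; "qvel": joint speeds; "joint_efforts": joint torques, N m; "eef_pos": TCP position; "eef_rot": TCP orientation; "force": force on the tool from outside, world axes, zero at the start; "moment": the same for the moment, N m; "grip_width": finger opening in m; "gripper_force": force on a finger pad.
Only numpy, scipy, OpenCV 4.12 (cv2) and the standard library are available. Lean on these libraries where they do the work, as an engineer would, in place of code of your own. Each camera call takes 0.05 s, during which the arm holds its last target. There are 200 camera calls.

## Working session

There is one attempt and no reset: what is moved stays moved. The work goes in short steps, Python scripts to look and compute and a shell command to move; the robot and the scene stay as the last step left them, time stands still between calls to the robot, and variables do not carry over. Pictures are saved under pics/ and viewed, at most 14 in all, crops included, and the job is handed in when it is done.

```bash
mkdir -p pics; ls; cat > h.py <<'E'
import numpy as np, cv2
from scipy.spatial.transform import Rotation as R
from workcell import robot, viewer
def cam(n,save=None):
    c=viewer.read_camera(n)
    if save: cv2.imwrite('pics/'+save,c['image'][:,:,::-1])
    return c
def ray(c,u,v):
    T=np.array(c['T']);d=np.array([(u-c['cx'])/c['fx'],(v-c['cy'])/c['fy'],1.])
    return T[:3,3],T[:3,:3]@d
def onz(c,u,v,z):
    o,d=ray(c,u,v);return o+d*(z-o[2])/d[2]
def proj(c,p):
    T=np.array(c['T']);q=T[:3,:3].T@(np.array(p)-T[:3,3]);return np.array([c['fx']*q[0]/q[2]+c['cx'],c['fy']*q[1]/q[2]+c['cy']])
def tri(c1,p1,c2,p2):
    o1,d1=ray(c1,*p1);o2,d2=ray(c2,*p2)
    s=np.linalg.lstsq(np.array([d1,-d2]).T,o2-o1,rcond=None)[0]
    a=o1+s[0]*d1;b=o2+s[1]*d2
    return (a+b)/2,np.linalg.norm(a-b)
def go(pos,yaw=None,rot=None):
    "tool-frame shift/turn from the current measured pose to target"
    s=robot.state();p=np.array(s['eef_pos']);q=R.from_quat(s['eef_rot'])
    t=q.inv().apply(np.array(pos)-p)
    r=(q.inv()*rot).as_rotvec(degrees=True) if rot is not None else 0
    return np.round(t,4),np.round(r,2)
E
python3 - <<'E'
from h import *
for n in ('scene','top'):
    c=cam(n,n+'0.png');print(n,c['fx'],np.round(c['T'],3).tolist())
s=robot.state();print(s['eef_pos'],R.from_quat(s['eef_rot']).as_matrix().round(3).tolist(),s['t'])
E
```

```text
pics
scene 513.2366598086902 [[-0.672, -0.358, 0.649, -0.277], [-0.741, 0.337, -0.581, 0.72], [-0.011, -0.871, -0.492, 0.684], [0.0, 0.0, 0.0, 1.0]]
top 600.7825449852671 [[0.001, -0.998, 0.064, 0.418], [-1.0, -0.001, 0.002, -0.009], [-0.002, -0.064, -0.998, 1.752], [0.0, 0.0, 0.0, 1.0]]
[ 0.2076617  -0.48190741  0.24956439] [[0.918, 0.396, -0.0], [0.396, -0.918, 0.001], [0.0, -0.001, -1.0]] 0.1
```

View pics/scene0.png

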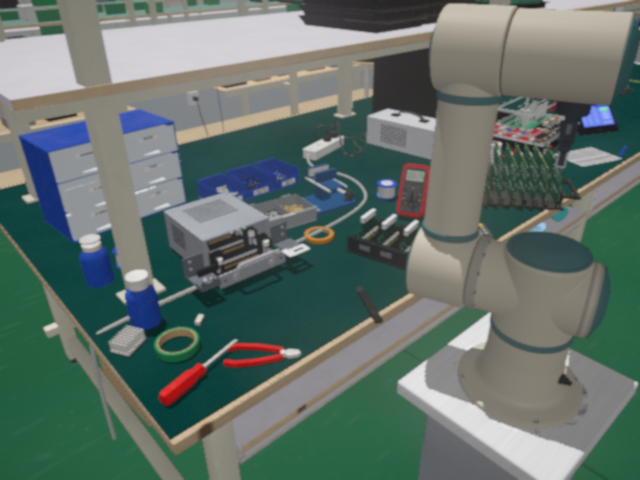

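View pics/top0.png

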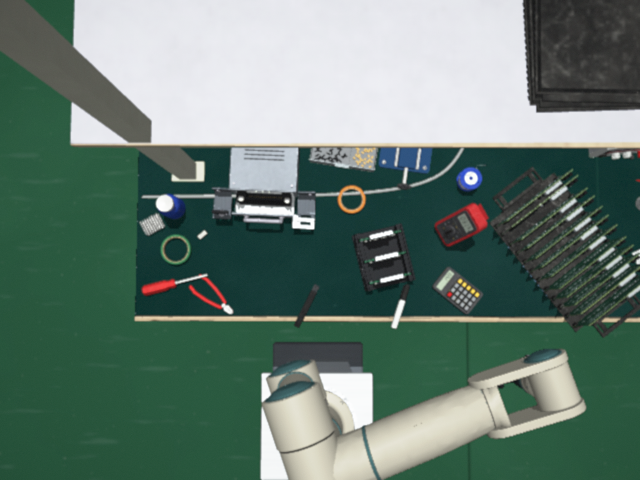

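The scene view shows the case with its tray slightly out (≈225,250) and the rack with three cards (≈390,235). In the top view the handle is at ≈(264,221), the ears at ≈(222,205) and (304,218), and the rack at (383,257).

```bash
python3 - <<'E'
import cv2,numpy as np
a=cv2.imread('pics/top0.png');
cv2.imwrite('pics/t1.png',cv2.resize(a[140:300,205:425],None,fx=3.6,fy=3.6,interpolation=cv2.INTER_CUBIC))
from h import *
c=viewer.read_camera('top')
for n,u,v,z in [('case fr L',229,192,.114),('case fr R',298,192,.114),('handleL',244,221,.066),('handleR',285,221,.066),('rack',383,257,.04),('amber',351,199,.01),('mm',460,226,.05),('calc',458,290,.01),('shelf edge',300,145,.4)]:
    print(n,onz(c,u,v,z).round(3))
E
```

```text
case fr L [0.659 0.241 0.114]
case fr R [0.659 0.051 0.114]
handleL [0.583 0.205 0.066]
handleR [0.583 0.089 0.066]
rack [ 0.483 -0.189  0.04 ]
amber [ 0.654 -0.1    0.01 ]
mm [ 0.571 -0.407  0.05 ]
calc [ 0.389 -0.408  0.01 ]
shelf edge [0.725 0.036 0.4  ]
```

View pics/t1.png

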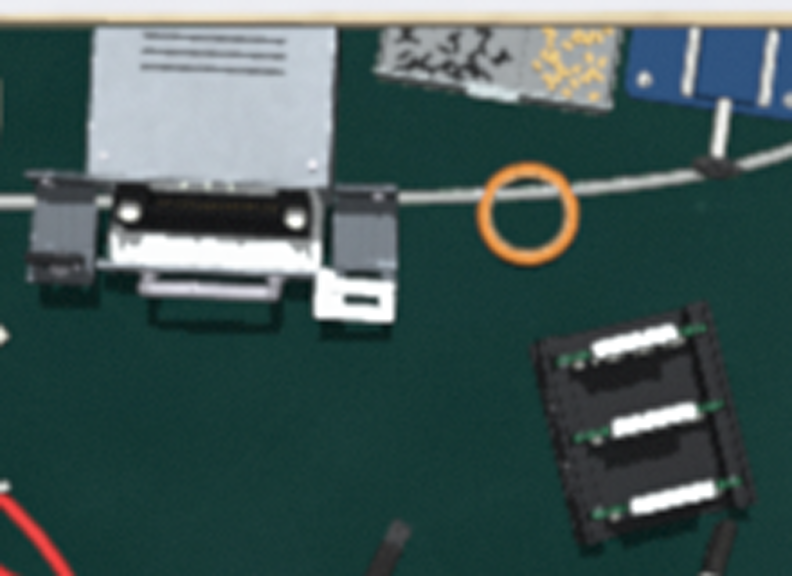

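```bash
cat >> h.py <<'E'
def down(yaw): # yaw of card/handle y axis (deg); tool x along it, tool y along its x
    return R.from_euler('z',yaw,degrees=True)*R.from_matrix(np.array([[0,1,0],[1,0,0],[0,0,-1.]]))
E
python3 -c "
from h import *
print(go([.46,-.19,.34],rot=down(7)))"
```

```text
(array([ 0.3473, -0.1684, -0.0901]), array([-6.000e-02, -5.000e-02, -7.369e+01]))
```

```bash
python3 -m crank '1 0.347 -0.168 -0.09 0 0 -74;1 0.347 -0.168 -0.09 0 0 -74;1 0.347 -0.168 -0.09 0 0 -74;1 0.347 -0.168 -0.09 0 0 -74;1 0.347 -0.168 -0.09 0 0 -74;1 0.347 -0.168 -0.09 0 0 -74;1 0.347 -0.168 -0.09 0 0 -74;1 0.347 -0.168 -0.09 0 0 -74;1 0.347 -0.168 -0.09 0 0 -74;1 0.347 -0.168 -0.09 0 0 -74;1 0.347 -0.168 -0.09 0 0 -74;1 0.347 -0.168 -0.09 0 0 -74'; python3 - <<'E'
from h import *
c=cam('wrist','w1.png');print(c['fx'],np.round(c['T'],3).tolist())
s=robot.state();print(s['eef_pos'],s['joint_positions'],go([.5,.14,.34],rot=down(0)))
E
```

```text
t: 1.15
eef_pos: [0.4607, -0.1894, 0.3402]
eef_rot: [0.659, 0.752, -0.0, -0.0]
force: [0.1, 0.2, -0.1]
grip_width: 0.0856
gripper_force: 0.0
390.9892520387574 [[0.991, 0.127, 0.035, 0.453], [0.131, -0.952, -0.277, -0.119], [-0.002, 0.279, -0.96, 0.463], [0.0, 0.0, 0.0, 1.0]]
[ 0.46013073 -0.19019421  0.33993514] [-4.66013172e-01 -2.57363673e-02  1.30254849e+00 -2.53933718e-04
  1.86541317e+00 -5.93516279e-01] (array([ 3.225e-01,  8.150e-02, -1.000e-04]), array([-0.04, -0.01,  7.3 ]))
```

View pics/w1.png

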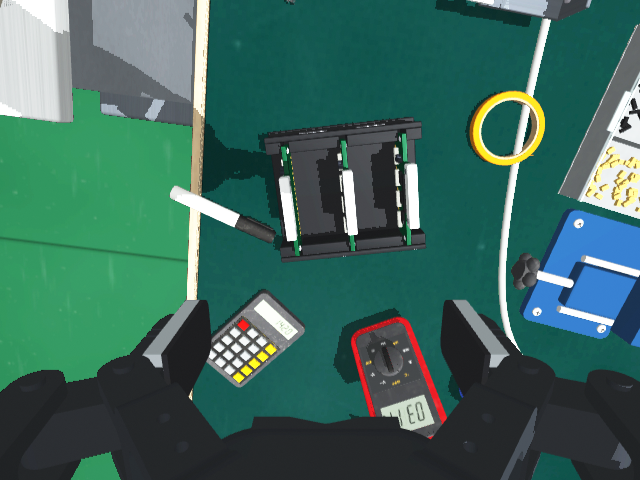

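The rack sits at px ≈(345,190) with three cards, whose strips are at x ≈ 288, 349 and 411. The wrist camera looks towards −tool x.

```bash
python3 -m crank '1 0.38 0.085 0.0 0 0 7;1 0.38 0.085 0.0 0 0 7;1 0.38 0.085 0.0 0 0 7;1 0.38 0.085 0.0 0 0 7;1 0.38 0.085 0.0 0 0 7;1 0.38 0.085 0.0 0 0 7;1 0.38 0.085 0.0 0 0 7;1 0.38 0.085 0.0 0 0 7;1 0.38 0.085 0.0 0 0 7;1 0.38 0.085 0.0 0 0 7;1 0.38 0.085 0.0 0 0 7;1 0.38 0.085 0.0 0 0 7'; python3 - <<'E'
from h import *
import pickle
c=cam('wrist','w2.png');pickle.dump(c,open('w2.pkl','wb'))
E
```

```text
t: 2.2
eef_pos: [0.4959, 0.197, 0.3396]
eef_rot: [0.706, 0.709, -0.001, -0.0]
force: [-0.0, -0.3, 0.5]
grip_width: 0.0852
gripper_force: 0.0
```

View pics/w2.png

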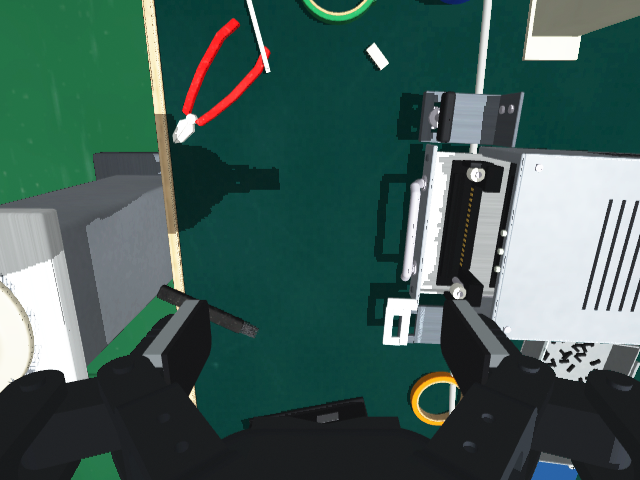

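```bash
python3 - <<'E'
from h import *
import pickle
c=pickle.load(open('w2.pkl','rb'));t=cam('top')
for n,u,v,z in [('caseL',522,152,.114),('caseR',502,335,.114),('hL',419,183,.066),('hR',407,277,.066),('slot',396,323,.046),('key grip',448,117,.037+.046)]:
    print(n,onz(c,u,v,z).round(4))
p=onz(c,522,152,.114);q=onz(c,502,335,.114);print(np.degrees(np.arctan2(-(p-q)[0],(p-q)[1])))
print(proj(t,onz(c,522,152,.114)),proj(t,onz(c,502,335,.114)),proj(t,onz(c,413,231,.066)))
E
python3 -c "
import cv2
a=cv2.imread('pics/w2.png');cv2.imwrite('pics/w2z.png',cv2.resize(a[80:360,370:530],None,fx=2.1,fy=2.1,interpolation=2))"
```

```text
caseL [0.6679 0.2434 0.114 ]
caseR [0.6739 0.0635 0.114 ]
hL [0.5913 0.2086 0.066 ]
hR [0.5855 0.1058 0.066 ]
slot [0.5806 0.0388 0.046 ]
key grip [0.6098 0.2727 0.083 ]
1.9279431880200104
[228.06256709 188.65276585] [293.52602497 186.52380731] [260.668622   219.17665994]
```

View pics/w2z.png

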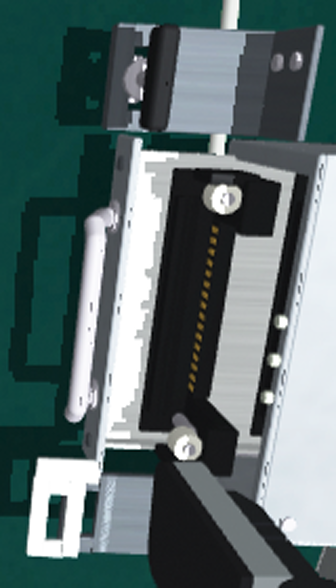

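```bash
python3 -m crank '1 -0.03 0.065 0.1 0 0 3;1 -0.03 0.065 0.1 0 0 3;1 -0.03 0.065 0.1 0 0 3;1 -0.03 0.065 0.1 0 0 3;1 -0.03 0.065 0.1 0 0 3'; python3 - <<'E'
from h import *
import pickle
c=cam('wrist','w3.png');pickle.dump(c,open('w3.pkl','wb'));cv2.imwrite('pics/w3z.png',cv2.resize(c['image'][:,:,::-1],(800,600),interpolation=2))
E
```

```text
t: 2.72
eef_pos: [0.5609, 0.1652, 0.238]
eef_rot: [0.725, 0.689, -0.002, -0.001]
force: [-0.4, 0.2, 0.4]
grip_width: 0.0851
gripper_force: 0.0
```

View pics/w3z.png

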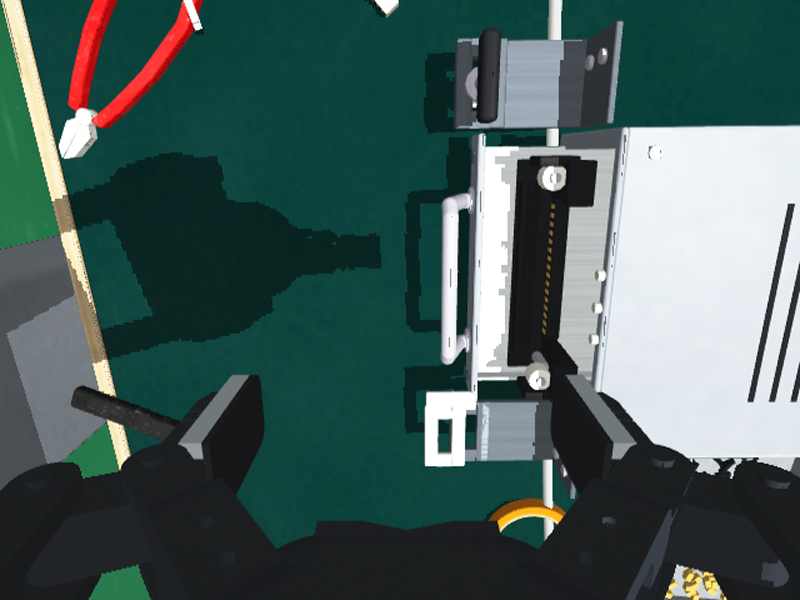

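w3 shows the handle running from px (450,197) to (449,360) on the 800-wide picture, the ear slot at (445,437), and the key grip (489,76) with its collar beneath.

```bash
python3 - <<'E'
from h import *
import pickle
a=pickle.load(open('w2.pkl','rb'));b=pickle.load(open('w3.pkl','rb'))
P=[('hT',(417.5,183),(450,197)),('hB',(406.5,279),(449,360)),('hm',(412,231),(449.5,279)),('slot',(396.5,323),(445,437)),('caseL',(522,152),(627,128)),
('rollL',(476,174),(551,177)),('rollR',(459,292),(538,377)),('keytop',(453,96),(492,31)),('keybot',(447,141),(486,121))]
for n,p,q in P:
    x,e=tri(a,p,b,(q[0]/1.25,q[1]/1.25));print(n,x.round(4),round(e,4))
x,e=tri(b,(449.5/1.25,279/1.25),viewer.read_camera('top'),(263.1,220));print(x,e)
print(robot.state()['eef_pos'])
E
```

```text
hT [0.5882 0.2097 0.073 ] 0.0003
hB [0.5855 0.1029 0.0638] 0.0006
hm [0.5869 0.1592 0.069 ] 0.001
slot [0.5807 0.0411 0.0537] 0.0039
caseL [0.6795 0.2421 0.0913] 0.0011
rollL [0.6486 0.2178 0.0647] 0.0001
rollR [0.6442 0.0882 0.0648] 0.0008
keytop [0.6088 0.2905 0.0962] 0.0005
keybot [0.6068 0.2505 0.0941] 0.0025
[0.58858427 0.15310936 0.04381322] 0.0001953856428616826
[0.56136109 0.16681885 0.24250849]
```

```bash
python3 -c "
from h import *
print(go([.587,.156,.12],rot=down(-2)));print(go([.587,.156,.072],rot=down(-2)))"
```

```text
(array([-0.0097,  0.0258,  0.1226]), array([ 0.16, -0.05, -0.79]))
(array([-0.0097,  0.0257,  0.1706]), array([ 0.16, -0.05, -0.79]))
```

```bash
python3 -m crank '0.2 -0.01 0.026 0.06 0 0 -1;0.2 -0.01 0.026 0.12 0 0 -1;0.2 -0.01 0.026 0.15 0 0 -1;0.2 -0.01 0.026 0.167 0 0 -1;0.2 -0.01 0.026 0.167 0 0 -1;0.2 -0.01 0.026 0.167 0 0 -1' && python3 -m crank '-1 0 0 0 0 0 0;-1 0 0 0 0 0 0;-1 0 0 0 0 0 0;-1 0 0 0 0 0 0;-1 0 0 0 0 0 0;-1 0 0 0 0 0 0' 60
```

```text
t: 3.32
eef_pos: [0.5858, 0.1563, 0.0732]
eef_rot: [0.717, 0.697, -0.001, -0.001]
force: [-0.2, 0.0, 0.8]
grip_width: 0.0512
gripper_force: 0.0
t: 3.82
eef_pos: [0.5879, 0.1568, 0.077]
eef_rot: [0.717, 0.697, 0.002, 0.001]
force: [-4.3, -0.3, 10.5]
grip_width: 0.007
gripper_force: 58.8
```

```bash
python3 -m crank '-0.3 0 0 0 0 0 0;-0.3 0 0 0.005 0 0 0;-0.3 0 0 0.005 0 0 0;-1 0 0 0.005 0 0 0;-1 0 0 0.005 0 0 0;-1 0 0 0.005 0 0 0;-1 0 0 0.005 0 0 0;-1 0 0 0.005 0 0 0' 40
```

```text
t: 4.48
eef_pos: [0.5867, 0.1562, 0.0681]
eef_rot: [0.718, 0.697, 0.0, 0.0]
force: [2.3, -0.2, -1.5]
grip_width: 0.0084
gripper_force: 38.9
```

```bash
python3 -m crank '-1 0 -0.02 0 0 0 0;-1 0 -0.05 0 0 0 0;-1 0 -0.08 0 0 0 0;-1 0 -0.11 0 0 0 0;-1 0 -0.14 0 0 0 0;-1 0 -0.16 0 0 0 0;-1 0 -0.175 0 0 0 0;-1 0 -0.18 0 0 0 0;-1 0 -0.183 0 0 0 0;-1 0 -0.186 0 0 0 0;-1 0 -0.186 0 0 0 0' 40
```

```text
t: 5.4
eef_pos: [0.4046, 0.1631, 0.0689]
eef_rot: [0.717, 0.697, 0.006, 0.003]
force: [27.4, 8.7, -22.0]
grip_width: 0.0083
gripper_force: 39.7
```

```bash
python3 -m crank '-1 0 0.003 0 0 0 0;-1 0 0.003 0 0 0 0;0 0 0.003 0 0 0 0;0 0 0.003 0 0 0 0;0 0 0.003 0 0 0 0;0 0 0.003 -0.04 0 0 0;0 0 0.003 -0.08 0 0 0;0 0 0.03 -0.12 0 0 0;1 0 0.06 -0.16 0 0 0;1 0.02 0.09 -0.19 0 0 0;1 0.02 0.09 -0.19 0 0 0;1 0.02 0.09 -0.19 0 0 0'; python3 - <<'E'
from h import *
import pickle
c=cam('wrist','w4.png');pickle.dump(c,open('w4.pkl','wb'));cv2.imwrite('pics/w4z.png',cv2.resize(c['image'][:,:,::-1],(800,600),interpolation=2))
print(robot.state()['eef_pos'])
E
```

```text
t: 6.4
eef_pos: [0.4937, 0.1798, 0.2618]
eef_rot: [0.718, 0.697, 0.003, 0.001]
force: [-0.5, 0.2, 0.5]
grip_width: 0.0853
gripper_force: 0.0
[0.49207139 0.17931307 0.2592432 ]
```

View pics/w4z.png

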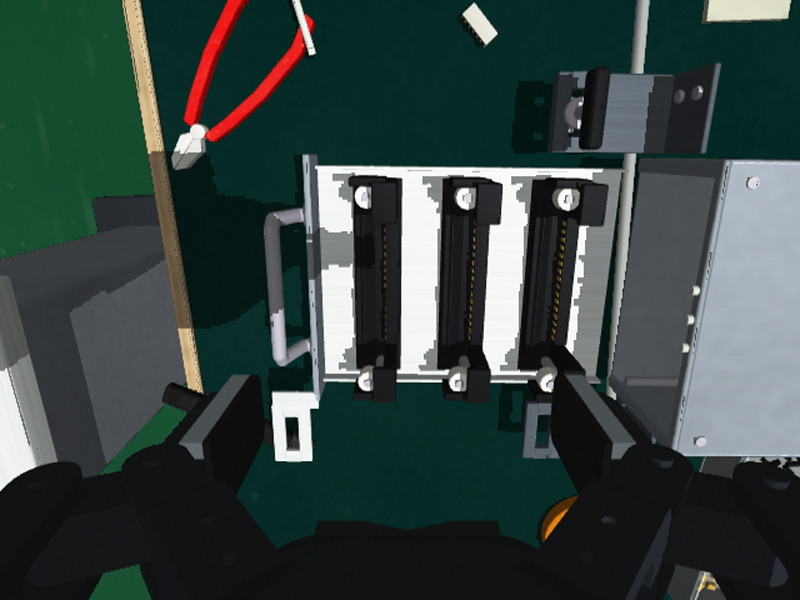

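```bash
python3 -m crank '1 0.0 -0.06 -0.06 0 0 0;1 0.0 -0.06 -0.06 0 0 0;1 0.0 -0.06 -0.06 0 0 0;1 0.0 -0.06 -0.06 0 0 0' >/dev/null; cat >rol.py <<'E'
from h import *
import pickle,sys
def rollers(c,guess):
    out=[]
    g=cv2.cvtColor(c['image'],cv2.COLOR_RGB2HSV).astype(int)
    for u,v in guess:
        u0,v0=int(round(u)),int(round(v));r=13
        w=c['image'][v0-r:v0+r,u0-r:u0+r].astype(int)
        yy,xx=np.mgrid[v0-r:v0+r,u0-r:u0+r]
        m=((w.min(2)>120)&(w.max(2)-w.min(2)<40)).astype(np.uint8)
        n,l,s,ce=cv2.connectedComponentsWithStats(m,connectivity=4)
        k=max(range(1,n),key=lambda i:s[i][4]-3*np.hypot(*(ce[i]-r)))
        out.append((ce[k]+[u0-r,v0-r],s[k][2:].tolist()))
    return out
E
python3 - <<'E'
from rol import *
G=[(364,197),(367,380),(465,197),(457,380),(565,198),(546,381)]
c4=pickle.load(open('w4.pkl','rb'));c5=cam('wrist','w5.png');pickle.dump(c5,open('w5.pkl','wb'))
r4=rollers(c4,[(u/1.25,v/1.25) for u,v in G])
P=[onz(c4,*r[0],.064) for r in r4]
r5=rollers(c5,[proj(c5,p) for p in P])
for a,b,p in zip(r4,r5,P):
    x,e=tri(c4,a[0],c5,b[0]);print(a[0].round(1),a[1],b[0].round(1),b[1],p.round(4),onz(c5,*b[0],.064).round(4),x.round(4),round(e,4))
print(onz(c4,272/1.25,283/1.25,.066),robot.state()['eef_pos'])
v=c5['image'][:,:,::-1].copy()
for b in r5: cv2.drawMarker(v,tuple(int(k) for k in b[0]),(0,0,255),0,6)
cv2.imwrite('pics/w5m.png',v)
E
```

```text
[290.2 157.3] [13, 18, 187] [363.4 150.9] [13, 15, 153] [0.4684 0.2246 0.064 ] [0.4685 0.2246 0.064 ] [0.4684 0.2246 0.0647] 0.0
[292.  304.5] [12, 16, 134] [358.7 278.9] [12, 14, 129] [0.4628 0.0942 0.064 ] [0.4634 0.094  0.064 ] [0.4631 0.0952 0.0665] 0.0004
[372.3 158.1] [15, 18, 219] [433.4 151.8] [14, 15, 170] [0.5347 0.2219 0.064 ] [0.5349 0.2218 0.064 ] [0.5346 0.222  0.0653] 0.0001
[365.9 305.3] [14, 15, 153] [422.1 279.7] [13, 14, 130] [0.5294 0.0913 0.064 ] [0.5295 0.0912 0.064 ] [0.5294 0.0913 0.0641] 0.0002
[454.2 159. ] [18, 18, 232] [502.8 152.4] [15, 16, 176] [0.6011 0.2193 0.064 ] [0.6009 0.2194 0.064 ] [0.6016 0.2192 0.0624] 0.0002
[437.7 305.6] [13, 16, 130] [485.4 280.3] [14, 13, 141] [0.5943 0.0889 0.064 ] [0.5956 0.0886 0.064 ] [0.5926 0.0917 0.0702] 0.0008
[0.40424994 0.16932619 0.066     ] [0.43030385 0.18064157 0.31752863]
```

View pics/w5m.png

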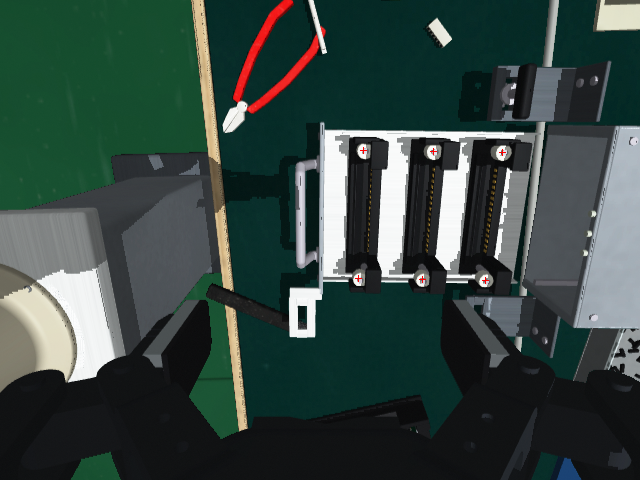

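Rollers are found cleanly: seat front (.4737,.1591), mid (.5402,.1563), rear (.6060,.1538), yaw ≈ −2.35°. Now the rack.

```bash
python3 -m crank '1 -0.29 0.02 0.0 0 0 -14;1 -0.29 0.02 0.0 0 0 -14;1 -0.29 0.02 0.0 0 0 -14;1 -0.29 0.02 0.0 0 0 -14;1 -0.29 0.02 0.0 0 0 -14;1 -0.29 0.02 0.0 0 0 -14;1 -0.29 0.02 0.0 0 0 -14;1 -0.29 0.02 0.0 0 0 -14;1 -0.29 0.02 0.0 0 0 -14' ; cat > rack.py <<'E'
from h import *
def strips(c):
    im=c['image'].astype(int);m=((im.min(2)>150)&(im.max(2)-im.min(2)<40)).astype(np.uint8)
    n,l,s,ce=cv2.connectedComponentsWithStats(m);out=[]
    for i in range(1,n):
        if s[i][4]<150: continue
        r=cv2.minAreaRect(np.argwhere(l==i)[:,::-1].astype(np.float32))
        L,W=max(r[1]),min(r[1])
        if not(3<L/max(W,1)<14 and 30<L<220): continue
        b=cv2.boxPoints(r);
        P=[onz(c,*q,.086) for q in b]
        e=[(P[k]-P[(k+1)%4]) for k in range(4)];k=max((0,1),key=lambda k:np.linalg.norm(e[k]))
        d=e[k]*np.sign(e[k][1]);
        print(np.round(r[0],1),round(L,1),round(W,1),'ctr',onz(c,*r[0],.086).round(4),'len',np.linalg.norm(d).round(4),'w',np.linalg.norm(e[1-k]).round(4),'yaw',np.degrees(np.arctan2(-d[0],d[1])).round(2))
        out.append(r[0])
    return out
E
python3 - <<'E'
from rack import *
c=cam('wrist','w6.png');strips(c);print(robot.state()['eef_pos'])
cv2.imwrite('pics/w6z.png',cv2.resize(c['image'][:,:,::-1],(800,600),interpolation=2))
E
```

```text
t: 7.58
eef_pos: [0.4419, -0.1123, 0.3154]
eef_rot: [0.629, 0.777, -0.001, -0.002]
force: [0.3, 0.2, 0.1]
grip_width: 0.0853
gripper_force: 0.0
[483.5  28. ] 211.0 56.0 ctr [0.5372 0.0559 0.086 ] len 0.1682 w 0.0418 yaw -78.08
[589.   32.3] 70.3 5.4 ctr [0.622  0.0706 0.086 ] len 0.0498 w 0.0045 yaw 0.75
[221.7  65.4] 99.6 7.5 ctr [ 0.3325 -0.0162  0.086 ] len 0.0782 w 0.0061 yaw -0.26
[548.2 154.8] 70.2 7.3 ctr [ 0.6251 -0.0288  0.086 ] len 0.0587 w 0.0065 yaw 1.6
[200.5 220.9] 64.1 9.2 ctr [ 0.3314 -0.1533  0.086 ] len 0.0624 w 0.0083 yaw -0.33
[527.7 219. ] 47.1 6.8 ctr [ 0.6278 -0.088   0.086 ] len 0.0434 w 0.0064 yaw 3.45
[509.1 289.7] 83.2 7.3 ctr [ 0.6347 -0.159   0.086 ] len 0.0859 w 0.0071 yaw 6.82
[416.1 286.5] 63.1 11.2 ctr [ 0.5452 -0.1748  0.086 ] len 0.0666 w 0.0106 yaw 14.59
[289.8 288.9] 64.1 11.3 ctr [ 0.4253 -0.2033  0.086 ] len 0.0679 w 0.0108 yaw 13.31
[352.5 287.5] 63.0 9.0 ctr [ 0.4849 -0.1889  0.086 ] len 0.0666 w 0.0086 yaw 13.29
[607. 365.] 56.3 6.3 ctr [ 0.7615 -0.2179  0.086 ] len 0.0625 w 0.0071 yaw 82.57
[267.7 381.8] 47.4 12.7 ctr [ 0.422  -0.3124  0.086 ] len 0.0528 w 0.0147 yaw 51.59
[551.6 472.9] 34.5 6.3 ctr [ 0.7569 -0.3629  0.086 ] len 0.0449 w 0.008 yaw 68.5
[ 0.44214612 -0.1106146   0.31588514]
```

View pics/w6z.png

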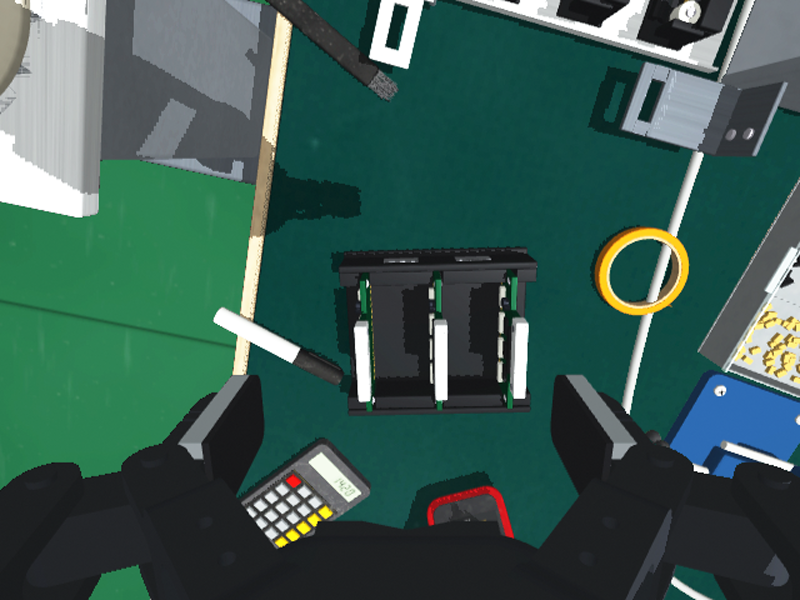

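The three strips are at px (362,360), (440,359) and (519,358) in the 800-wide picture. The next view looks at them from directly above, to remove the side-face bias.

```bash
python3 -m crank '1 -0.153 0.027 0.0 0 0 -1.5;1 -0.153 0.027 0.0 0 0 -1.5;1 -0.153 0.027 0.0 0 0 -1.5;1 -0.153 0.027 0.0 0 0 -1.5;1 -0.153 0.027 0.0 0 0 -1.5;1 -0.153 0.027 0.0 0 0 -1.5' ; 
python3 - <<'E'
from rack import *
c=cam('wrist','w7.png');strips(c);print(robot.state()['eef_pos'],c['T'][:3,3])
print(go([.5447,-.176,.16],rot=down(13.5)))
E
```

```text
t: 8.13
eef_pos: [0.5021, -0.2528, 0.3159]
eef_rot: [0.617, 0.787, -0.0, -0.002]
force: [-0.5, 0.3, 0.1]
grip_width: 0.0853
gripper_force: 0.0
[167.8  31.9] 65.6 12.3 ctr [ 0.3427 -0.1453  0.086 ] len 0.0498 w 0.0097 yaw -0.01
[540.3  22.3] 49.6 8.4 ctr [ 0.636  -0.0662  0.086 ] len 0.0352 w 0.0069 yaw 1.75
[520.9  84.6] 58.2 8.1 ctr [ 0.6383 -0.1144  0.086 ] len 0.0449 w 0.0069 yaw 3.48
[254.3 130.5] 75.4 13.7 ctr [ 0.4265 -0.205   0.086 ] len 0.0636 w 0.0117 yaw 14.04
[323.5 134.5] 81.0 11.0 ctr [ 0.486  -0.1939  0.086 ] len 0.0688 w 0.0094 yaw 13.95
[393.7 132.4] 75.5 13.4 ctr [ 0.5452 -0.1775  0.086 ] len 0.0637 w 0.0114 yaw 13.01
[164.4 129.9] 83.3 16.1 ctr [ 0.35   -0.2233  0.086 ] len 0.0683 w 0.0143 yaw 71.29
[492.4 217.4] 198.7 17.6 ctr [ 0.6556 -0.2288  0.086 ] len 0.1881 w 0.0154 yaw 12.76
[600.6 238.1] 64.6 7.2 ctr [ 0.7611 -0.2233  0.086 ] len 0.0651 w 0.0066 yaw 82.03
[539.  246.9] 40.5 9.3 ctr [ 0.7085 -0.2453  0.086 ] len 0.0405 w 0.0088 yaw 82.01
[567.4 291.4] 62.0 7.1 ctr [ 0.753  -0.2813  0.086 ] len 0.0649 w 0.007 yaw 81.9
[ 0.50196748 -0.25200471  0.31692135] [ 0.48682069 -0.18393972  0.43946352]
(array([0.0632, 0.06  , 0.157 ]), array([-0.09, -0.12,  0.37]))
```

```bash

python3 - <<'E'
from h import *
c=cam('wrist');print(tri(c,(393.7,132.4),c,(393.7,132.4))[1])
print(go([.5461,-.1772,.14],rot=down(13.5)),go([.5461,-.1772,.080],rot=down(13.5)))
E
python3 -m crank '0 0.061 0.061 0.04 0 0 0;0 0.061 0.061 0.08 0 0 0;0 0.061 0.061 0.12 0 0 0;0 0.061 0.061 0.16 0 0 0;0 0.061 0.061 0.175 0 0 0;0 0.061 0.061 0.175 0 0 0;0 0.061 0.061 0.175 0 0 0;0 0.061 0.061 0.175 0 0 0'; python3 - <<'E'
from h import *
print(go([.5461,-.1772,.080],rot=down(13.5)))
cam('wrist','w8.png')
E
```

```text
0.0
(array([0.0614, 0.0609, 0.1778]), array([-0.04, -0.07,  0.41])) (array([0.0613, 0.061 , 0.2378]), array([-0.04, -0.07,  0.41]))
t: 8.9
eef_pos: [0.5473, -0.1793, 0.1466]
eef_rot: [0.617, 0.787, 0.001, 0.002]
force: [-0.2, -0.4, 1.3]
grip_width: 0.0426
gripper_force: 0.0
(array([ 0.0025, -0.0009,  0.0666]), array([0.19, 0.14, 0.36]))
```

View pics/w8.png

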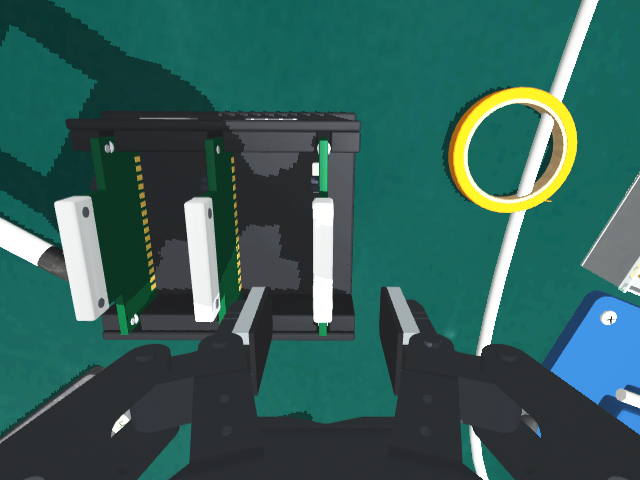

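The strip (323,260) lies centred between the fingers, so I descend, grip and lift.

```bash

python3 -m crank '0 0.002 -0.001 0.03 0 0 0;0 0.002 -0.001 0.055 0 0 0;0 0.002 -0.001 0.066 0 0 0;0 0.002 -0.001 0.066 0 0 0;0 0.002 -0.001 0.066 0 0 0;0 0.002 -0.001 0.066 0 0 0;-1 0.002 -0.001 0.066 0 0 0;-1 0.002 -0.001 0.066 0 0 0;-1 0.002 -0.001 0.066 0 0 0;-1 0.002 -0.001 0.066 0 0 0;-1 0.002 -0.001 0.066 0 0 0' 50
python3 -m crank '-1 0 0 0 0 0 0;-1 0 0 -0.02 0 0 0;-1 0 0 -0.05 0 0 0;-1 0 0 -0.09 0 0 0;-1 0 0 -0.13 0 0 0;-1 0 0 -0.17 0 0 0;-1 0 0 -0.18 0 0 0;-1 0 0 -0.18 0 0 0'
python3 - <<'E'
from h import *
cam('wrist','w9.png');print(robot.state()['eef_pos'])
E
```

```text
t: 9.87
eef_pos: [0.5456, -0.1781, 0.0786]
eef_rot: [0.617, 0.787, 0.0, 0.001]
force: [-0.4, -0.9, 6.1]
grip_width: 0.0093
gripper_force: 49.8
t: 10.53
eef_pos: [0.546, -0.1782, 0.2617]
eef_rot: [0.617, 0.787, 0.001, 0.004]
force: [0.7, 0.3, -0.8]
grip_width: 0.0089
gripper_force: 49.3
[ 0.54521162 -0.17791125  0.25805305]
```

View pics/w9.png

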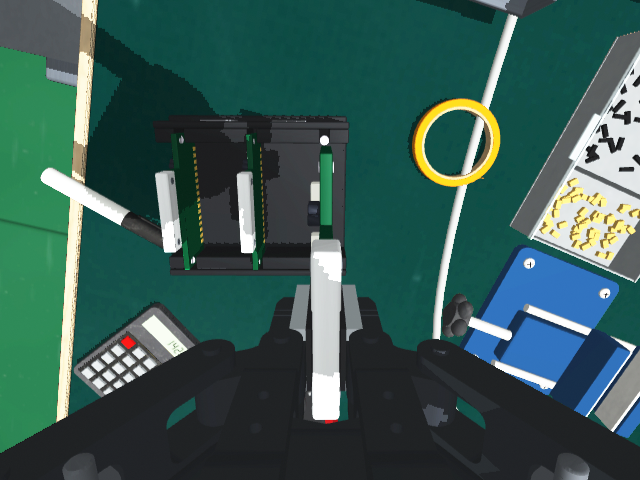

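```bash
cat >> h.py <<'E'
def inhand(c,px,tz):
    "ray onto plane z=tz of the tool frame"
    s=robot.state();q=R.from_quat(s['eef_rot']).inv();p=np.array(s['eef_pos'])
    for u,v in px:
        o,d=ray(c,u,v);o=q.apply(o-p);d=q.apply(d);print((u,v),(o+d*(tz-o[2])/d[2]).round(4))
E
python3 - <<'E'
from h import *
c=cam('wrist');im=c['image'].astype(int)
m=((im.min(2)>140)&(im.max(2)-im.min(2)<40))
for v in range(232,260,2): print(v,im[v,326].tolist(),end=' ')
print();
for v in range(406,430,2): print(v,im[v,326].tolist(),end=' ')
inhand(c,[(326,240),(326,250),(326,418),(326,421)],-.0074);inhand(c,[(326,240)],.0086)
print(np.round(R.from_quat(robot.state()['eef_rot']).inv().as_matrix()@(np.array(c['T'])[:3,3]-robot.state()['eef_pos']),4))
E
```

```text
232 [8, 43, 27] 234 [8, 44, 27] 236 [9, 44, 28] 238 [28, 58, 44] 240 [162, 166, 166] 242 [162, 166, 166] 244 [165, 169, 169] 246 [166, 171, 170] 248 [169, 173, 173] 250 [172, 177, 176] 252 [242, 244, 244] 254 [255, 255, 255] 256 [255, 255, 255] 258 [255, 255, 255] 
406 [255, 255, 255] 408 [255, 255, 255] 410 [255, 255, 255] 412 [255, 255, 255] 414 [255, 255, 255] 416 [255, 255, 255] 418 [255, 255, 255] 420 [228, 28, 35] 422 [182, 35, 40] 424 [32, 35, 37] 426 [32, 35, 37] 428 [32, 33, 36] (326, 240) [ 0.0347  0.0018 -0.0074]
(326, 250) [ 0.0314  0.0018 -0.0074]
(326, 418) [-0.0331  0.0018 -0.0074]
(326, 421) [-0.0345  0.0018 -0.0074]
(326, 240) [0.0298 0.0019 0.0086]
[ 0.0709  0.0014 -0.1255]
```

```bash
cat >> h.py <<'E'
YAW=-2.35; XA=R.from_euler('z',YAW,degrees=True).apply([1,0,0]);YA=R.from_euler('z',YAW,degrees=True).apply([0,1,0]);Z=np.array([0,0,1.])
FR=np.array([.4737,.1591,.020]);SEAT={'f':FR,'m':FR+.0663*XA,'r':FR+.1325*XA}
def card(seat,th,d=0,ox=0,oz=0,L=.0726,dx=0.):
    "TCP pose for a card tilted th deg, drawn out d along its plane; dx: card centre in tool x"
    t=np.radians(th);a=-np.sin(t)*XA+np.cos(t)*Z
    o=SEAT[seat]+ox*XA+(oz+.0025*np.sin(t))*Z+d*a
    return o+L*a-dx*YA, down(YAW)*R.from_euler('x',-th,degrees=True)
E
python3 - <<'E'
from h import *
s=SEAT;print(s)
p,r=card('r',35,.06,-.001,.001);print(p,go(p,rot=r))
E
```

```text
{'f': array([0.4737, 0.1591, 0.02  ]), 'm': array([0.53994424, 0.15638145, 0.02      ]), 'r': array([0.60608857, 0.153667  , 0.02      ])}
[0.52909714 0.1568266  0.1310535 ] (array([0.3284, 0.065 , 0.1249]), array([-34.87,  -4.98,  15.64]))
```

```bash

python3 -m crank '-1 0.035 0.007 0.0 -5 -1 2;-1 0.07 0.014 0.0 -10 -1.5 5;-1 0.11 0.021 0.0 -15 -2 7;-1 0.15 0.028 0.01 -20 -3 9;-1 0.19 0.035 0.02 -25 -4 11;-1 0.23 0.045 0.03 -30 -5 14;-1 0.27 0.055 0.05 -34.9 -5 15.6;-1 0.30 0.065 0.07 -34.9 -5 15.6;-1 0.328 0.065 0.09 -34.9 -5 15.6;-1 0.328 0.065 0.09 -34.9 -5 15.6;-1 0.328 0.065 0.09 -34.9 -5 15.6'
python3 - <<'E'
from h import *
p,r=card('r',35,.06,-.001,.001);print(robot.state()['eef_pos'],go(p,rot=r))
c=cam('wrist','w10.png')
E
```

```text
t: 11.55
eef_pos: [0.5273, 0.1572, 0.1622]
eef_rot: [0.687, 0.663, 0.205, 0.216]
force: [-0.7, -0.2, -0.4]
grip_width: 0.009
gripper_force: 49.3
[0.52729934 0.157175   0.16217332] (array([-0.0002, -0.0162,  0.0266]), array([-0.31,  0.06,  0.32]))
```

View pics/w10.png

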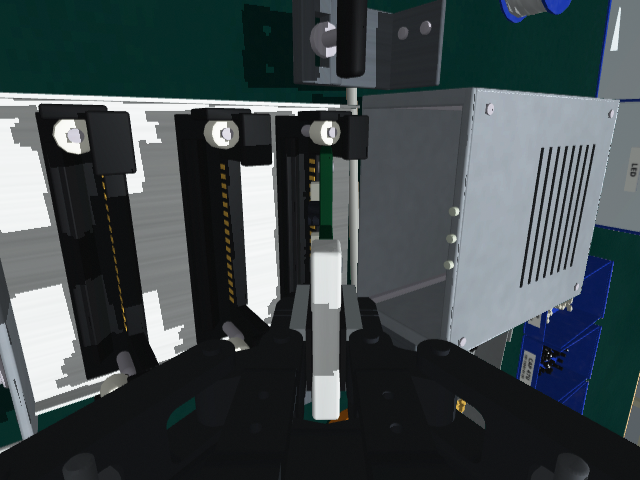

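w10 shows the card tilted above the rear socket, with the board edge at about (327,150) and the rear left roller at (325,133). I'll check the card's lateral offset numerically from the board end.

```bash

python3 - <<'E'
from h import *
c=cam('wrist');im=c['image']
for u in (322,325,328): print(u,[(v,im[v,u].tolist()) for v in range(138,176,3)])
a=cv2.imread('pics/w9.png')[:,:,::-1]
for u in (323,326,329): print(u,[(v,a[v,u].tolist()) for v in range(130,172,3)])
inhand(c,[(325,150),(325,147),(325,153)],.0266)
E
```

```text
322 [(138, [251, 251, 249]), (141, [246, 246, 241]), (144, [28, 28, 27]), (147, [1, 24, 13]), (150, [2, 23, 14]), (153, [6, 36, 21]), (156, [10, 54, 31]), (159, [11, 55, 31]), (162, [10, 55, 30]), (165, [11, 55, 30]), (168, [9, 54, 30]), (171, [10, 54, 30]), (174, [9, 54, 30])]
325 [(138, [251, 251, 248]), (141, [249, 249, 245]), (144, [12, 14, 14]), (147, [1, 23, 13]), (150, [3, 24, 14]), (153, [4, 37, 21]), (156, [10, 56, 31]), (159, [11, 56, 31]), (162, [10, 55, 31]), (165, [10, 56, 31]), (168, [8, 55, 31]), (171, [9, 56, 31]), (174, [12, 57, 33])]
328 [(138, [135, 136, 128]), (141, [134, 135, 127]), (144, [11, 12, 13]), (147, [3, 25, 14]), (150, [2, 24, 13]), (153, [4, 36, 20]), (156, [11, 56, 31]), (159, [9, 54, 30]), (162, [11, 56, 32]), (165, [9, 55, 31]), (168, [8, 55, 31]), (171, [10, 56, 32]), (174, [9, 52, 30])]
323 [(130, [32, 33, 35]), (133, [33, 33, 35]), (136, [251, 250, 253]), (139, [254, 254, 254]), (142, [254, 254, 254]), (145, [112, 115, 120]), (148, [5, 43, 26]), (151, [7, 43, 27]), (154, [30, 120, 75]), (157, [38, 134, 86]), (160, [38, 134, 84]), (163, [37, 134, 83]), (166, [35, 134, 83]), (169, [36, 134, 84])]
326 [(130, [33, 33, 35]), (133, [33, 33, 35]), (136, [222, 221, 229]), (139, [254, 254, 255]), (142, [254, 254, 255]), (145, [60, 68, 70]), (148, [7, 44, 28]), (151, [7, 43, 27]), (154, [38, 128, 83]), (157, [45, 142, 92]), (160, [45, 143, 92]), (163, [45, 143, 92]), (166, [43, 142, 92]), (169, [42, 142, 92])]
329 [(130, [27, 28, 30]), (133, [29, 30, 31]), (136, [32, 32, 34]), (139, [37, 38, 39]), (142, [52, 54, 58]), (145, [60, 68, 69]), (148, [8, 44, 27]), (151, [9, 44, 28]), (154, [42, 134, 88]), (157, [52, 151, 100]), (160, [52, 151, 101]), (163, [53, 151, 100]), (166, [51, 151, 101]), (169, [50, 151, 100])]
(325, 150) [ 0.0617 -0.0013  0.0266]
(325, 147) [ 0.0628 -0.0013  0.0266]
(325, 153) [ 0.0606 -0.0013  0.0266]
```

```bash

python3 -m crank '-1 0 -0.016 0.01 -0.3 0 0.3;-1 0 -0.016 0.027 -0.3 0 0.3;-1 0 -0.016 0.027 -0.3 0 0.3;-1 0 -0.016 0.045 -0.3 0 0.3;-1 0 -0.016 0.06 -0.3 0 0.3;-1 0 -0.016 0.07 -0.3 0 0.3;-1 0 -0.016 0.077 -0.3 0 0.3;-1 0 -0.016 0.077 -0.3 0 0.3;-1 0 -0.016 0.077 -0.3 0 0.3'
cat >> h.py <<'E'
def where(seat,L=.0726):
    "card origin in the seat frame, from the TCP"
    s=robot.state();q=R.from_quat(s['eef_rot']).as_matrix();o=np.array(s['eef_pos'])+L*q[:,2]-SEAT[seat]
    print('o mm',(1e3*np.array([o@XA,o@YA,o[2]])).round(1),'tilt',np.degrees(np.arctan2(q[:,2]@XA,-q[2,2])).round(2),'yaw',np.degrees(np.arctan2(-q[0,0],q[1,0])).round(2),'F',np.round([s['force']@XA,s['force']@YA,s['force'][2]],1),s['t'])
E
python3 - <<'E'
from h import *
where('r');p,r=card('r',35,0,-.001,.000);print(go(p,rot=r))
E
```

```text
t: 12.4
eef_pos: [0.5608, 0.1542, 0.095]
eef_rot: [0.689, 0.658, 0.21, 0.219]
force: [-1.3, -1.0, -1.8]
grip_width: 0.0091
gripper_force: 49.1
o mm [-3.3 -1.5 15.8] tilt 35.37 yaw -2.65 F [-1.3 -1.1 -1.8] 12.4
(array([ 0.0013, -0.006 ,  0.013 ]), array([ 0.37,  0.09, -0.3 ]))
```

```bash

python3 -m crank '-1 0 0 0 0 0 0;-1 0 0 0 0 0 0;-1 0 0 0 0 0 0'
python3 - <<'E'
from h import *
where('r');p,r=card('r',35,0,-.001,.000);print(go(p,rot=r))
E
```

```text
t: 12.65
eef_pos: [0.5608, 0.1547, 0.0954]
eef_rot: [0.689, 0.658, 0.211, 0.219]
force: [-1.9, -0.1, -3.0]
grip_width: 0.0093
gripper_force: 49.1
o mm [-3.2 -0.9 16.2] tilt 35.44 yaw -2.58 F [-1.9 -0.2 -3. ] 12.65
(array([ 0.0008, -0.0062,  0.0134]), array([ 0.44,  0.05, -0.24]))
```

```bash

python3 -m crank '-1 0.001 -0.006 0 0 0 0;-1 0.001 -0.006 0.004 0.4 0 0;-1 0.001 -0.006 0.008 0.4 0 0;-1 0.001 -0.006 0.01 0.4 0 0;-1 0.001 -0.006 0.01 0.4 0 0;-1 0.001 -0.006 0.01 0.4 0 0'
python3 - <<'E'
from h import *
where('r');p,r=card('r',35,0,-.001,.000);print(go(p,rot=r))
E
```

```text
t: 13.15
eef_pos: [0.5621, 0.1559, 0.0834]
eef_rot: [0.689, 0.659, 0.209, 0.217]
force: [-0.5, -0.4, -0.8]
grip_width: 0.009
gripper_force: 49.3
o mm [-2.3  0.3  4. ] tilt 35.05 yaw -2.57 F [-0.4 -0.4 -0.8] 13.15
(array([-0.0004, -0.0003,  0.0029]), array([ 0.05,  0.03, -0.24]))
```

```bash

python3 -m crank '-1 0 0 0.002 0 0 0;-1 0 0 0.003 0 0 0;-1 0 0 0.004 0 0 0;-1 0 0 0.004 0 0 0;-1 0 0 0.004 0 0 0'
python3 - <<'E'
from h import *
where('r')
s=robot.state()
for th in (30,25,20,15,10,5,0,-1):
    p,r=card('r',th,0,.0005-th*.00004,-.0005);print(th,*go(p,rot=r))
E
```

```text
t: 13.57
eef_pos: [0.5646, 0.1558, 0.0807]
eef_rot: [0.689, 0.659, 0.209, 0.217]
force: [0.4, -0.9, 1.2]
grip_width: 0.0093
gripper_force: 49.5
o mm [0.2 0.4 1.3] tilt 35.11 yaw -2.56 F [ 0.4 -0.9  1.2] 13.5667
30 [-0.0004  0.0054  0.0002] [ 5.11  0.01 -0.24]
25 [-0.0004  0.0118  0.0013] [10.11 -0.   -0.24]
20 [-0.0004  0.018   0.003 ] [ 1.511e+01 -1.000e-02 -2.400e-01]
15 [-0.0004  0.0241  0.0052] [20.11 -0.03 -0.24]
10 [-0.0003  0.03    0.0079] [25.11 -0.04 -0.24]
5 [-0.0003  0.0356  0.0112] [30.11 -0.05 -0.24]
0 [-0.0003  0.041   0.0149] [35.11 -0.06 -0.24]
-1 [-0.0003  0.042   0.0157] [36.11 -0.06 -0.24]
```

```bash

python3 -m crank '-1 0 0.0054 0 5 0 0;-1 0 0.0118 0.001 10 0 0;-1 0 0.018 0.003 15 0 0;-1 0 0.0241 0.005 20 0 0;-1 0 0.03 0.0079 25 0 0;-1 0 0.03 0.0079 25 0 0;-1 0 0.03 0.0079 25 0 0'
python3 - <<'E'
from h import *
where('r')
for th in (5,2,0,-1):
    p,r=card('r',th,0,.0005,-.0005);print(th,*go(p,rot=r))
E
```

```text
t: 14.15
eef_pos: [0.5945, 0.1546, 0.0915]
eef_rot: [0.72, 0.688, 0.063, 0.064]
force: [0.8, 1.3, 4.1]
grip_width: 0.0089
gripper_force: 50.2
o mm [1.3 0.6 0.1] tilt 10.25 yaw -2.59 F [0.7 1.3 4.1] 14.15
5 [-0.0005  0.0058  0.0005] [ 5.25 -0.12 -0.26]
2 [-0.0004  0.0095  0.0011] [ 8.25 -0.12 -0.26]
0 [-0.0004  0.012   0.0016] [10.25 -0.13 -0.25]
-1 [-0.0004  0.0133  0.0019] [11.25 -0.13 -0.25]
```

```bash

python3 -m crank '-1 0 0.0058 0.0005 5 0 0;-1 0 0.0095 0.001 8 0 0;-1 0 0.012 0.0016 10 0 0;-1 0 0.0133 0.0017 11 0 0;-1 0 0.014 0.0017 11 0 0;-1 0 0.014 0.0017 11 0 0'
python3 - <<'E'
from h import *
where('r')
E
```

```text
t: 14.65
eef_pos: [0.6075, 0.1539, 0.0921]
eef_rot: [0.723, 0.691, -0.004, -0.006]
force: [-0.3, 0.3, 4.6]
grip_width: 0.0094
gripper_force: 50.9
o mm [ 0.4  0.4 -0.5] tilt -0.78 yaw -2.58 F [-0.3  0.3  4.6] 14.65
```

```bash

python3 -m crank '-0.4 0 0 0 0 0 0;-0.4 0 0 0 0 0 0;-0.4 0 0 0 0 0 0;-0.4 0 0 -0.02 0 0 0;-0.4 0 0 -0.06 0 0 0;-0.4 0 0 -0.1 0 0 0;-0.4 0.03 -0.03 -0.14 0 0 0;0 0.06 -0.06 -0.18 0 0 0;1 0.06 -0.08 -0.2 0 0 0;1 0.06 -0.08 -0.2 0 0 0;1 0.06 -0.08 -0.2 0 0 0'
python3 - <<'E'
from rol import *
c=cam('wrist','w11.png')
P=[SEAT[k]-.008*XA+sy*.066*YA+.044*Z for k in 'fmr' for sy in (1,-1)]
for p,r in zip(P,rollers(c,[proj(c,p) for p in P])): print(p.round(4),onz(c,*r[0],.064).round(4),r[1])
# strip of the seated card
im=c['image'].astype(int);p=SEAT['r']+.08*Z
print(proj(c,p),robot.state()['eef_pos'])
from rack import strips
for r in strips(c): pass
E
```

```text
t: 15.57
eef_pos: [0.5326, 0.2184, 0.2978]
eef_rot: [0.722, 0.692, -0.001, -0.005]
force: [0.6, -0.5, 0.6]
grip_width: 0.0728
gripper_force: 0.0
[0.4684 0.2254 0.064 ] [0.4628 0.224  0.064 ] [19, 26, 296]
[0.463  0.0935 0.064 ] [0.4617 0.0949 0.064 ] [18, 14, 129]
[0.5347 0.2227 0.064 ] [0.5357 0.2219 0.064 ] [13, 15, 153]
[0.5292 0.0908 0.064 ] [0.5305 0.0916 0.064 ] [11, 14, 118]
[0.6008 0.2199 0.064 ] [0.6019 0.2193 0.064 ] [15, 15, 160]
[0.5954 0.0881 0.064 ] [0.5967 0.0888 0.064 ] [13, 14, 130]
[413.08932092 279.77456267] [0.53328112 0.21726665 0.29463712]
[247.5 263.2] 109.5 23.0 ctr [0.4581 0.1698 0.086 ] len 0.1058 w 0.0204 yaw -1.08
[416.2 277.5] 67.8 11.3 ctr [0.6118 0.1499 0.086 ] len 0.0666 w 0.0101 yaw -3.1
[201.5 284.5] 38.4 9.1 ctr [0.4132 0.1504 0.086 ] len 0.0383 w 0.0085 yaw -2.39
[ 15.2 353.4] 102.9 33.4 ctr [0.2195 0.0844 0.086 ] len 0.1134 w 0.0334 yaw -5.08
```

View pics/w11.png

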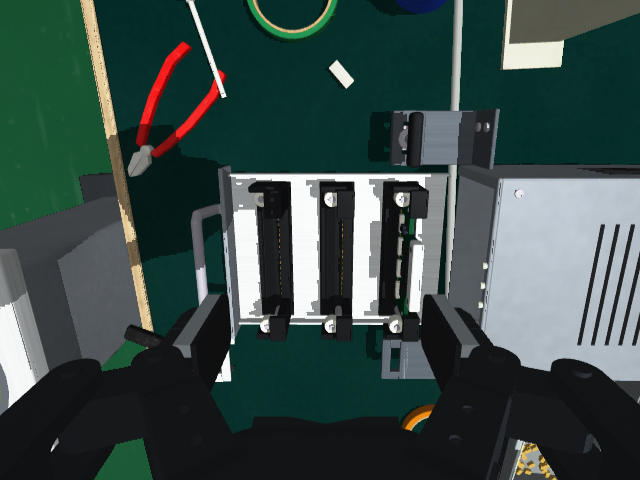

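w11 shows the card upright in the rear socket (strip at (416,277)) with the rollers in place and the tray still out. Next card: back to the overhead rack view.

```bash
python3 -c "
from h import *
print(go([.5006,-.255,.316],rot=down(13.5)))"
```

```text
(array([-0.4732, -0.0124, -0.0226]), array([ -0.72,  -0.27, -15.99]))
```

```bash
python3 -m crank '1 -0.04 -0.001 -0.02 -0.7 -0.3 -2;1 -0.08 -0.002 -0.02 -0.7 -0.3 -5;1 -0.473 -0.012 -0.02 -0.7 -0.3 -16;1 -0.473 -0.012 -0.02 -0.7 -0.3 -16;1 -0.473 -0.012 -0.02 -0.7 -0.3 -16;1 -0.473 -0.012 -0.02 -0.7 -0.3 -16;1 -0.473 -0.012 -0.02 -0.7 -0.3 -16;1 -0.473 -0.012 -0.02 -0.7 -0.3 -16;1 -0.473 -0.012 -0.02 -0.7 -0.3 -16;1 -0.473 -0.012 -0.02 -0.7 -0.3 -16;1 -0.473 -0.012 -0.02 -0.7 -0.3 -16;1 -0.473 -0.012 -0.02 -0.7 -0.3 -16'
python3 -m crank '1 0 0 0 0 0 0;1 0 0 0 0 0 0'>/dev/null
python3 - <<'E'
from rack import *
c=cam('wrist','w12.png');strips(c);print(robot.state()['eef_pos'],c['T'][:3,3])
E
```

```text
t: 16.62
eef_pos: [0.499, -0.2604, 0.3087]
eef_rot: [0.621, 0.783, -0.003, -0.003]
force: [0.3, 0.3, -0.3]
grip_width: 0.0854
gripper_force: 0.0
[547.1  18.3] 40.8 8.6 ctr [ 0.6353 -0.071   0.086 ] len 0.0281 w 0.0069 yaw 2.03
[257. 127.] 76.6 13.9 ctr [ 0.4264 -0.2054  0.086 ] len 0.0631 w 0.0117 yaw 13.57
[328.  130.5] 83.0 12.0 ctr [ 0.4862 -0.1943  0.086 ] len 0.0687 w 0.01 yaw 13.57
[166.1 128. ] 84.4 16.4 ctr [ 0.3505 -0.2241  0.086 ] len 0.0681 w 0.0143 yaw 71.23
[500.9 221. ] 217.0 22.5 ctr [ 0.6576 -0.2357  0.086 ] len 0.2032 w 0.0191 yaw 14.63
[611.1 233. ] 63.0 7.5 ctr [ 0.7591 -0.2232  0.086 ] len 0.0615 w 0.0067 yaw 82.02
[549.6 243.5] 41.6 9.8 ctr [ 0.7085 -0.2455  0.086 ] len 0.0404 w 0.009 yaw 82.16
[579.  288.8] 64.5 7.2 ctr [ 0.7529 -0.2814  0.086 ] len 0.0655 w 0.007 yaw 82.05
[ 81.2 466.4] 32.4 6.3 ctr [ 0.3011 -0.6107  0.086 ] len 0.0457 w 0.0071 yaw -27.14
[ 0.50019952 -0.25611447  0.30987964] [ 0.48585056 -0.18814131  0.43260325]
```

```bash
python3 -c "
from h import *
print(go([.4858,-.1918,.14],rot=down(13.5)))"
```

```text
(array([0.0655, 0.002 , 0.17  ]), array([-0.4 , -0.13, -0.17]))
```

```bash
python3 -m crank '0 0.0655 0.002 0.04 -0.4 0 0;0 0.0655 0.002 0.08 -0.4 0 0;0 0.0655 0.002 0.12 -0.4 0 0;0 0.0655 0.002 0.15 -0.4 0 0;0 0.0655 0.002 0.17 -0.4 0 0;0 0.0655 0.002 0.17 -0.4 0 0;0 0.0655 0.002 0.17 -0.4 0 0;0 0.0655 0.002 0.17 -0.4 0 0'; python3 - <<'E'
from h import *
print(go([.4858,-.1918,.0795],rot=down(13.5)))
E
```

```text
t: 17.5
eef_pos: [0.4877, -0.1914, 0.1447]
eef_rot: [0.619, 0.785, 0.001, 0.003]
force: [-0.5, 0.9, 1.8]
grip_width: 0.0426
gripper_force: 0.0
(array([ 0.0002, -0.0023,  0.0652]), array([ 0.3 ,  0.14, -0.02]))
```

```bash

python3 -m crank '0 0 -0.002 0.03 0 0 0;0 0 -0.002 0.055 0 0 0;0 0 -0.002 0.065 0 0 0;0 0 -0.002 0.065 0 0 0;0 0 -0.002 0.065 0 0 0;0 0 -0.002 0.065 0 0 0;-1 0 -0.002 0.065 0 0 0;-1 0 -0.002 0.065 0 0 0;-1 0 -0.002 0.065 0 0 0;-1 0 -0.002 0.065 0 0 0;-1 0 -0.002 0.065 0 0 0' 50
python3 -m crank '-1 0 0 0 0 0 0;-1 0 0 -0.02 0 0 0;-1 0 0 -0.05 0 0 0;-1 0 0 -0.09 0 0 0;-1 0 0 -0.13 0 0 0;-1 0 0 -0.17 0 0 0;-1 0 0 -0.18 0 0 0;-1 0 0 -0.18 0 0 0;-1 0 0 -0.18 0 0 0'
python3 - <<'E'
from h import *
c=cam('wrist','w13.png');im=c['image'].astype(int)
col=im[:,326];w=[v for v in range(200,440) if col[v].min()>200];g=[v for v in range(200,260) if col[v].min()>130]
print(w[0],w[-1],g[0]);inhand(c,[(326,w[0]),(326,w[-1])],-.0074)
p,r=card('m',35,.06,-.001,.001);print(robot.state()['eef_pos'],go(p,rot=r))
E
```

```text
t: 18.42
eef_pos: [0.4858, -0.192, 0.0786]
eef_rot: [0.619, 0.785, 0.001, 0.002]
force: [1.7, 0.8, 6.2]
grip_width: 0.0089
gripper_force: 49.5
t: 19.17
eef_pos: [0.4841, -0.1918, 0.2562]
eef_rot: [0.62, 0.785, 0.001, 0.0]
force: [-0.5, 0.1, -2.4]
grip_width: 0.009
gripper_force: 49.9
200 349 200
(326, 200) [ 0.0479  0.0016 -0.0074]
(326, 349) [-0.0037  0.0016 -0.0074]
[ 0.48370611 -0.19156651  0.25480924] (array([0.3461, 0.0614, 0.1245]), array([-34.82,  -4.93,  15.25]))
```

```bash

python3 - <<'E'
from h import *
c=cam('wrist');im=c['image'].astype(int)
for u in (318,326,332):
    b=(im[190:440,u].min(1)>235).astype(int);d=np.flatnonzero(np.diff(b))+190;print(u,d.tolist())
    print([im[v,u].tolist() for v in (230,300,345,352,380,415,425)])
E
```

```text
318 [259, 263, 265]
[[255, 255, 255], [229, 231, 231], [228, 230, 230], [29, 101, 94], [239, 27, 35], [19, 52, 48], [37, 40, 41]]
326 [273]
[[255, 255, 255], [227, 228, 229], [223, 227, 227], [24, 127, 74], [77, 78, 80], [79, 80, 84], [38, 40, 42]]
332 [280]
[[255, 255, 255], [226, 229, 229], [224, 226, 227], [20, 97, 64], [79, 80, 84], [70, 74, 76], [37, 39, 41]]
```

```bash
cat > asc.py <<'E'
from h import *
def asc(im,u0,u1,v0,v1,du=6,dv=8):
    for v in range(v0,v1,dv):
        s=''
        for u in range(u0,u1,du):
            r,g,b=im[v,u].astype(int);m=max(r,g,b);n=min(r,g,b)
            s+='W' if n>200 else 'w' if n>120 and m-n<40 else 'G' if g>r*1.6 and g>b*1.35 else 't' if g>r*1.5 else 'R' if r>g*1.8 else 'Y' if r>b*1.5 else '#' if m<60 else '+'
        print(v,s)
E
python3 - <<'E'
from asc import *
asc(cv2.imread('pics/w13.png')[:,:,::-1],90,560,0,480,6,10)
E
```

```text
0 wwwwwwwwwwwWWWttttttttttttttttttttttttttttttttttttttttttttttttttttttttttttttt++
10 wwwwwwwwwwwWW+ttttttttttttttttttttttttttttttttttttttttttttttttttttttttttttttttt
20 w+wwwwwwwwwW+tttttttttttttttttttttttttttttttttttttttttttttttttttttttttttttttttt
30 +++++wwwwwwW+tttttttttttttttttttttttttttttttttttttttttttttttttttttttttttttttttt
40 +++++++www+WWtttttttttttttttttttttttttttttttttttttttttttttttttttttttttttttttttt
50 +++++++++wWWWtttttttttttttttttttttttttttttttttttttttttttttttttttttttttttttttttt
60 ++++++++++WW+tttttttttttttttttttttttttttttttttttttttttttttttttttttttttttttttttt
70 ++++++++ww++#tttttttttttttttttttttttttttttttttttttttttttttttttttttttttttttttttt
80 www+++++++++tttttttttttttttttttttttttttGGtttttttttttttttttttttttttttttttttttttt
90 GG+w+++++w++ttttttttttt++++####+++++++wGG++++++++++++++++tttttttttttttttttttttw
100 GGGGGGGGG+++ttttttttttt#+++####++++++++GG+++++++++++##+++ttttttttttttttttYYYttW
110 GGGGGGGGG+++tttttttttttt+##Gt##++++++++GG+++++++++++W++++ttttttttttttYYYWWWWYYY
120 GGGGGGGGG+++ttttttttttttt##GG#+++++++WWGG++++++++++++++ttttttttttttYYYtttttttWW
130 GGGGGGGGG++tttt
[... 2220 characters left out ...]
########################tttt
400 G################Y##################ttR++####################tt###############t
410 ##############YY+w##################ttRRYY+#############+++###ttt##############
420 #############ttt#####################ttR+++#############++++####tt#############
430 ###############################################################################
440 ##########################################################+####################
450 ###############################################################################
460 +#############################################################################+
470 +++++#############################################################+########++#+
```

```bash

python3 - <<'E'
from asc import *
c=cam('wrist');im=c['image']
for u in (326,330): print([(v,im[v,u].tolist()) for v in list(range(70,86,2))+list(range(150,176,3))+list(range(344,374,3))])
inhand(c,[(326,157),(326,166),(326,350)],-.0074);inhand(c,[(331,80)],.0266)
from rack import strips
strips(c)
strips(cam('top'))
E
```

```text
[(70, [20, 89, 80]), (72, [17, 88, 77]), (74, [48, 156, 102]), (76, [51, 159, 104]), (78, [51, 160, 104]), (80, [51, 160, 104]), (82, [51, 160, 104]), (84, [51, 160, 104]), (150, [46, 153, 100]), (153, [9, 48, 32]), (156, [51, 77, 63]), (159, [186, 190, 190]), (162, [255, 255, 255]), (165, [255, 255, 255]), (168, [255, 255, 255]), (171, [255, 255, 255]), (174, [255, 255, 255]), (344, [223, 226, 227]), (347, [223, 227, 227]), (350, [189, 199, 193]), (353, [24, 128, 73]), (356, [24, 128, 73]), (359, [20, 128, 73]), (362, [20, 127, 73]), (365, [19, 54, 48]), (368, [65, 50, 47]), (371, [236, 28, 37])]
[(70, [18, 87, 80]), (72, [18, 88, 77]), (74, [53, 162, 109]), (76, [57, 169, 116]), (78, [58, 169, 116]), (80, [58, 170, 116]), (82, [58, 169, 116]), (84, [58, 169, 116]), (150, [52, 160, 108]), (153, [9, 49, 33]), (156, [51, 76, 64]), (159, [187, 190, 190]), (162, [254, 254, 254]), (165, [255, 255, 255]), (168, [255, 255, 255]), (171, [255, 255, 255]), (174, [255, 255, 255]), (344, [224, 227, 227]), (347, [223, 225, 227]), (350, [186, 196, 193]), (353, [23, 129, 75]), (356, [24, 130, 75])
[... 714 characters left out ...]
 ] len 0.0633 w 0.0113 yaw 13.76
[325.5 253. ] 194.0 33.0 ctr [ 0.4907 -0.2182  0.086 ] len 0.1617 w 0.0242 yaw 14.1
[149.9 201.3] 92.2 17.9 ctr [ 0.3516 -0.2091  0.086 ] len 0.0661 w 0.0144 yaw 71.32
[513.6 278.7] 185.3 15.3 ctr [ 0.6422 -0.2042  0.086 ] len 0.1574 w 0.0117 yaw 10.72
[622.2 320.1] 38.4 8.2 ctr [ 0.7427 -0.2179  0.086 ] len 0.0345 w 0.007 yaw 82.13
[570.3 336.4] 44.1 10.4 ctr [ 0.7071 -0.242   0.086 ] len 0.0396 w 0.0092 yaw 82.11
[599.7 385.5] 70.8 14.1 ctr [ 0.7512 -0.2808  0.086 ] len 0.0669 w 0.0134 yaw 82.15
[423.5 282.5] 91.7 9.6 ctr [ 0.4112 -0.2957  0.086 ] len 0.2544 w 0.0265 yaw 63.97
[359. 436.] 86.0 26.0 ctr [-0.0058 -0.1161  0.086 ] len 0.2297 w 0.0711 yaw 89.74
```

The rack was knocked about 28 mm (+y) just as I went down, so the card is held off-centre. I lower it straight back, shift along the strip and regrip.

```bash

python3 -m crank '-1 0 0 0.04 0 0 0;-1 0 0 0.08 0 0 0;-1 0 0 0.11 0 0 0;-1 0 0 0.14 0 0 0;-1 0 0 0.165 0 0 0;-1 0 0 0.177 0 0 0;-1 0 0 0.179 0 0 0;-1 0 0 0.179 0 0 0;-1 0 0 0.179 0 0 0'
python3 -m crank '-0.2 0 0 0 0 0 0;-0.2 0 0 0 0 0 0;-0.2 0 0 0 0 0 0;-0.2 0.01 0 0 0 0 0;-0.2 0.02 0 0 0 0 0;-0.2 0.0285 0 0 0 0 0;-0.2 0.0285 0 0 0 0 0;-1 0.0285 0 0 0 0 0;-1 0.0285 0 0 0 0 0;-1 0.0285 0 0 0 0 0;-1 0.0285 0 0 0 0 0;-1 0.0285 0 0 0 0 0' 50
python3 -m crank '-1 0 0 0 0 0 0;-1 0 0 -0.02 0 0 0;-1 0 0 -0.05 0 0 0;-1 0 0 -0.09 0 0 0;-1 0 0 -0.13 0 0 0;-1 0 0 -0.17 0 0 0;-1 0 0 -0.18 0 0 0;-1 0 0 -0.18 0 0 0;-1 0 0 -0.18 0 0 0'
cat > chk.py <<'E'
from asc import *
c=cam('wrist');im=c['image'].astype(int)
col=im[:,322:333].mean(1)
print([(v,col[v].round().astype(int).tolist()) for v in list(range(138,172,3))+list(range(234,258,3))+list(range(410,428,2))])
E
python3 chk.py; python3 - <<'E'
from h import *
c=cam('wrist')
for k in (0,): inhand(c,[(326,251),(326,419)],-.0074);inhand(c,[(325,153)],.0266)
print(robot.state()['eef_pos'])
E
```

```text
t: 20.12
eef_pos: [0.4849, -0.1913, 0.0777]
eef_rot: [0.619, 0.785, 0.001, 0.001]
force: [3.9, 2.0, -3.3]
grip_width: 0.0088
gripper_force: 55.8
t: 21.12
eef_pos: [0.4786, -0.1642, 0.0786]
eef_rot: [0.62, 0.785, 0.001, 0.001]
force: [1.0, 0.9, 2.6]
grip_width: 0.0091
gripper_force: 49.3
t: 21.87
eef_pos: [0.4775, -0.1642, 0.2572]
eef_rot: [0.62, 0.785, 0.001, 0.0]
force: [-0.7, 0.1, -2.9]
grip_width: 0.0093
gripper_force: 49.4
[(138, [40, 41, 43]), (141, [52, 56, 58]), (144, [14, 55, 37]), (147, [14, 57, 38]), (150, [55, 171, 115]), (153, [53, 169, 113]), (156, [53, 168, 113]), (159, [53, 168, 111]), (162, [53, 168, 111]), (165, [53, 168, 110]), (168, [53, 167, 109]), (171, [52, 167, 109]), (234, [94, 121, 108]), (237, [193, 197, 197]), (240, [199, 203, 203]), (243, [201, 206, 206]), (246, [237, 239, 239]), (249, [255, 255, 255]), (252, [255, 255, 255]), (255, [255, 255, 255]), (410, [255, 255, 255]), (412, [255, 255, 255]), (414, [255, 255, 255]), (416, [81, 79, 81]), (418, [83, 78, 81]), (420, [91, 77, 80]), (422, [89, 73, 76]), (424, [41, 44, 46]), (426, [41, 44, 46])]
(326, 251) [ 0.0319  0.0014 -0.0074]
(326, 419) [-0.0316  0.0014 -0.0074]
(325, 153) [0.0595 0.001  0.0266]
[ 0.47697634 -0.16390014  0.25540837]
```

```bash
python3 - <<'E'
from h import *
p,r=card('m',35,.06,-.001,.001,dx=.0018);print(go(p,rot=r))
E
```

```text
(array([0.3158, 0.0611, 0.1251]), array([-34.86,  -4.94,  15.24]))
```

```bash

python3 -m crank '-1 0.035 0.007 0.0 -5 -1 2;-1 0.07 0.014 0.0 -10 -1.5 5;-1 0.11 0.021 0.0 -15 -2 7;-1 0.15 0.028 0.01 -20 -3 9;-1 0.19 0.035 0.02 -25 -4 11;-1 0.23 0.045 0.03 -30 -5 14;-1 0.27 0.055 0.05 -34.9 -5 15.2;-1 0.30 0.061 0.07 -34.9 -5 15.2;-1 0.316 0.061 0.095 -34.9 -5 15.2;-1 0.316 0.061 0.115 -34.9 -5 15.2;-1 0.316 0.061 0.115 -34.9 -5 15.2;-1 0.316 0.061 0.115 -34.9 -5 15.2'
python3 - <<'E'
from h import *
p,r=card('m',35,.06,-.001,.001,dx=.0018);print(robot.state()['eef_pos'],go(p,rot=r));p,r=card('m',35,.015,-.001,.001,dx=.0018);print(go(p,rot=r));where('m')
E
```

```text
t: 22.97
eef_pos: [0.4627, 0.157, 0.1407]
eef_rot: [0.687, 0.661, 0.207, 0.219]
force: [-0.2, -0.2, -1.4]
grip_width: 0.0094
gripper_force: 49.4
[0.46265351 0.15704031 0.14068953] (array([ 0.0008, -0.0054,  0.008 ]), array([0.01, 0.2 , 0.23]))
(array([ 0.0009, -0.0054,  0.053 ]), array([0.01, 0.2 , 0.23]))
o mm [-35.6  -2.8  61.2] tilt 35.01 yaw -2.28 F [-0.2 -0.2 -1.4] 22.9667
```

```bash

python3 -m crank '-1 0.001 -0.0054 0.005 0 0 0;-1 0.001 -0.0054 0.02 0 0 0;-1 0.001 -0.0054 0.035 0 0 0;-1 0.001 -0.0054 0.048 0 0 0;-1 0.001 -0.0054 0.053 0 0 0;-1 0.001 -0.0054 0.053 0 0 0;-1 0.001 -0.0054 0.053 0 0 0'
python3 - <<'E'
from h import *
p,r=card('m',35,0,-.001,.000,dx=.0018);print(go(p,rot=r));where('m')
E
```

```text
t: 23.55
eef_pos: [0.4906, 0.1569, 0.0978]
eef_rot: [0.687, 0.66, 0.209, 0.22]
force: [-0.0, 0.4, -1.1]
grip_width: 0.009
gripper_force: 49.3
(array([-0.0002, -0.0043,  0.0177]), array([0.35, 0.13, 0.05]))
o mm [-7.3 -1.7 18.6] tilt 35.35 yaw -2.38 F [-0.   0.4 -1.1] 23.55
```

```bash

python3 -m crank '-1 0 -0.004 0.004 0.3 0 0;-1 0 -0.004 0.009 0.3 0 0;-1 0 -0.004 0.013 0.3 0 0;-1 0 -0.004 0.015 0.3 0 0;-1 0 -0.004 0.015 0.3 0 0'
python3 - <<'E'
from h import *
p,r=card('m',35,0,-.001,.000,dx=.0018);print(go(p,rot=r));where('m')
E
```

```text
t: 23.97
eef_pos: [0.4958, 0.157, 0.0823]
eef_rot: [0.688, 0.661, 0.207, 0.218]
force: [-0.5, 0.2, -1.1]
grip_width: 0.0088
gripper_force: 49.3
(array([-0.0006,  0.0004,  0.002 ]), array([0.01, 0.11, 0.12]))
o mm [-2.5 -1.3  2.8] tilt 35.01 yaw -2.31 F [-0.5  0.2 -1.1] 23.9667
```

```bash

python3 -m crank '-1 -0.0005 0 0.001 0 0 0;-1 -0.0005 0 0.002 0 0 0;-1 -0.0005 0 0.003 0 0 0;-1 -0.0005 0 0.003 0 0 0'
python3 - <<'E'
from h import *
where('m')
for th in (30,25,20,15,10):
    p,r=card('m',th,0,.0005-th*.00004,-.0005,dx=.0018);print(th,*go(p,rot=r))
E
```

```text
t: 24.3
eef_pos: [0.4977, 0.1566, 0.0805]
eef_rot: [0.687, 0.661, 0.208, 0.218]
force: [-0.6, -0.1, 0.8]
grip_width: 0.0093
gripper_force: 49.6
o mm [-0.6 -1.7  1.1] tilt 35.06 yaw -2.31 F [-0.6 -0.1  0.8] 24.3
30 [-0.0002  0.0061  0.0005] [5.06 0.1  0.11]
25 [-0.0003  0.0124  0.0016] [10.06  0.1   0.1 ]
20 [-0.0003  0.0187  0.0032] [15.06  0.1   0.1 ]
15 [-0.0003  0.0247  0.0054] [20.06  0.11  0.1 ]
10 [-0.0003  0.0306  0.0081] [25.06  0.11  0.09]
```

```bash

python3 -m crank '-1 0 0.006 0 5 0 0;-1 0 0.0122 0.001 10 0 0;-1 0 0.0185 0.003 15 0 0;-1 0 0.0245 0.005 20 0 0;-1 0 0.0305 0.0079 25 0 0;-1 0 0.0305 0.0079 25 0 0;-1 0 0.0305 0.0079 25 0 0'
python3 - <<'E'
from h import *
where('m')
for th in (5,2,0,-1):
    p,r=card('m',th,0,.0005,-.0005,dx=.0018);print(th,*go(p,rot=r))
E
```

```text
t: 24.88
eef_pos: [0.5284, 0.1552, 0.0917]
eef_rot: [0.719, 0.69, 0.061, 0.065]
force: [3.2, 0.3, 2.4]
grip_width: 0.0089
gripper_force: 50.0
o mm [ 1.4 -1.8  0.3] tilt 10.26 yaw -2.36 F [3.2 0.4 2.4] 24.8833
5 [-0.0001  0.0057  0.0007] [5.26 0.14 0.01]
2 [-0.0001  0.0094  0.0013] [8.26 0.14 0.  ]
0 [-0.0001  0.0119  0.0018] [10.26  0.14  0.  ]
-1 [-0.0001  0.0131  0.002 ] [11.26  0.14  0.  ]
```

```bash

python3 -m crank '-1 0 0.0057 0.0006 5 0 0;-1 0 0.0094 0.0012 8 0 0;-1 0 0.012 0.0016 10 0 0;-1 0 0.0133 0.0017 11 0 0;-1 0 0.014 0.0017 11 0 0;-1 0 0.014 0.0017 11 0 0'
python3 - <<'E'
from h import *
where('m')
E
python3 -m crank '-0.4 0 0 0 0 0 0;-0.4 0 0 0 0 0 0;-0.4 0 0 0 0 0 0;-0.4 0 0 -0.02 0 0 0;-0.4 0 0 -0.06 0 0 0;-0.4 0 0 -0.1 0 0 0;-0.4 0.03 -0.015 -0.14 0 0 0;0 0.06 -0.015 -0.18 0 0 0;1 0.06 -0.02 -0.2 0 0 0;1 0.06 -0.02 -0.2 0 0 0;1 0.06 -0.02 -0.2 0 0 0'
cat > tray.py <<'E'
from rol import *
from rack import strips
c=cam('wrist')
P=[SEAT[k]-.008*XA+sy*.066*YA+.044*Z for k in 'fmr' for sy in (1,-1)]
for p,r in zip(P,rollers(c,[proj(c,p) for p in P])):
    d=onz(c,*r[0],.064)-p;print('roller off mm',(1e3*np.array([d@XA,d@YA])).round(1),r[1],end='; ')
print([proj(c,SEAT[k]+.08*Z).round(1) for k in 'fmr'])
strips(c);print(robot.state()['eef_pos'])
E
python3 tray.py
```

```text
t: 25.38
eef_pos: [0.5408, 0.1548, 0.0925]
eef_rot: [0.721, 0.693, -0.006, -0.004]
force: [2.0, -1.0, 4.6]
grip_width: 0.0092
gripper_force: 50.7
o mm [-0.1 -1.8 -0.1] tilt -0.8 yaw -2.33 F [ 2.1 -0.9  4.6] 25.3833
t: 26.3
eef_pos: [0.527, 0.2168, 0.2944]
eef_rot: [0.721, 0.693, -0.005, -0.004]
force: [0.0, -0.2, -0.8]
grip_width: 0.0728
gripper_force: 0.0
roller off mm [-5.5 -1.5] [19, 26, 293]; roller off mm [-1.5  1.3] [19, 14, 130]; roller off mm [ 1.  -0.9] [13, 15, 146]; roller off mm [1.  0.9] [12, 15, 117]; roller off mm [ 1.  -0.8] [15, 15, 159]; roller off mm [1.2 0.9] [13, 14, 132]; [array([269.1, 277.3]), array([344.9, 277.9]), array([421. , 278.4])]
[252.4 261.6] 108.7 23.6 ctr [0.4572 0.1692 0.086 ] len 0.1041 w 0.0206 yaw -0.89
[231.6 303.1] 153.6 18.3 ctr [0.434  0.1288 0.086 ] len 0.1592 w 0.0161 yaw -10.31
[348.5 276.5] 67.0 11.0 ctr [0.5436 0.1518 0.086 ] len 0.0656 w 0.0098 yaw -1.06
[424.7 276. ] 68.9 11.4 ctr [0.6126 0.15   0.086 ] len 0.067 w 0.0101 yaw -2.49
[206.1 278.9] 35.6 8.9 ctr [0.413  0.1537 0.086 ] len 0.035 w 0.0082 yaw -2.32
[0.5266305  0.21609263 0.29194285]
```

Both cards stand upright (their strips have the same small offset from the seats). Third card.

```bash
python3 -c "
from h import *
print(go([.44,-.243,.316],rot=down(13.5)))"
```

```text
(array([-0.4622, -0.0687, -0.0217]), array([ -0.95,   0.02, -15.78]))
```

```bash
python3 -m crank '1 -0.04 -0.006 -0.02 -0.7 0 -2;1 -0.08 -0.012 -0.02 -1 0 -5;1 -0.462 -0.069 -0.02 -1 0 -16;1 -0.462 -0.069 -0.02 -1 0 -16;1 -0.462 -0.069 -0.02 -1 0 -16;1 -0.462 -0.069 -0.02 -1 0 -16;1 -0.462 -0.069 -0.02 -1 0 -16;1 -0.462 -0.069 -0.02 -1 0 -16;1 -0.462 -0.069 -0.02 -1 0 -16;1 -0.462 -0.069 -0.02 -1 0 -16;1 -0.462 -0.069 -0.02 -1 0 -16;1 -0.462 -0.069 -0.02 -1 0 -16'
python3 -m crank '1 0 0 0 0 0 0;1 0 0 0 0 0 0'>/dev/null
python3 - <<'E'
from rack import *
c=cam('wrist','w14.png');strips(c);print(robot.state()['eef_pos'],c['T'][:3,3])
E
```

```text
t: 27.35
eef_pos: [0.4373, -0.2472, 0.3118]
eef_rot: [0.62, 0.785, -0.001, -0.002]
force: [1.1, 0.3, -0.7]
grip_width: 0.0855
gripper_force: 0.0
[225.4  59.6] 122.6 12.6 ctr [ 0.3304 -0.1453  0.086 ] len 0.0949 w 0.0099 yaw -0.49
[601.4  33.7] 74.7 9.5 ctr [ 0.6232 -0.0552  0.086 ] len 0.0524 w 0.0079 yaw 1.41
[322.  129.5] 83.0 12.0 ctr [ 0.4208 -0.1809  0.086 ] len 0.0693 w 0.0101 yaw 13.63
[221.4 154.2] 80.9 16.2 ctr [ 0.3397 -0.2219  0.086 ] len 0.0682 w 0.0144 yaw 71.28
[187.7 277.6] 188.4 34.2 ctr [ 0.327 -0.345  0.086] len 0.1999 w 0.0302 yaw -9.94
[598.8 270.3] 38.8 9.5 ctr [ 0.7073 -0.2451  0.086 ] len 0.0396 w 0.009 yaw 82.4
[481.6 329.1] 78.5 22.4 ctr [ 0.6203 -0.3307  0.086 ] len 0.0892 w 0.0213 yaw 44.85
[617.6 310.5] 48.3 7.0 ctr [ 0.7429 -0.2799  0.086 ] len 0.0514 w 0.0071 yaw 82.14
[100.6 467.2] 35.5 6.6 ctr [ 0.2636 -0.5961  0.086 ] len 0.05 w 0.0074 yaw -25.1
[ 0.4391804  -0.24266084  0.31293767] [ 0.42372054 -0.17451949  0.43585091]
```

```bash
python3 -c "
from h import *
print(go([.4202,-.1783,.14],rot=down(13.5)))"
```

```text
(array([ 0.0667, -0.003 ,  0.1731]), array([-0.09, -0.1 ,  0.13]))
```

```bash
python3 -m crank '0 0.067 -0.003 0.04 0 0 0;0 0.067 -0.003 0.08 0 0 0;0 0.067 -0.003 0.12 0 0 0;0 0.067 -0.003 0.15 0 0 0;0 0.067 -0.003 0.17 0 0 0;0 0.067 -0.003 0.17 0 0 0;0 0.067 -0.003 0.17 0 0 0;0 0.067 -0.003 0.17 0 0 0'; python3 - <<'E'
from asc import *
from rack import strips
print(go([.4202,-.1783,.0795],rot=down(13.5)))
c=cam('wrist');asc(c['image'],120,480,100,350,6,12)
E
```

```text
t: 28.23
eef_pos: [0.4219, -0.1785, 0.1467]
eef_rot: [0.617, 0.787, 0.0, 0.002]
force: [0.1, -0.6, 1.0]
grip_width: 0.0424
gripper_force: 0.0
(array([ 0.0008, -0.0018,  0.0672]), array([0.13, 0.13, 0.24]))
100 wwwWWwwwWWW+tttttttttttttttttttttttttttttttttttttttttttttttt
112 GGGGGGG+WW+ttttttttttttttttttttttttttttttttttttttttttttttttt
124 GGGGGGGGWW+ttttttttttttttttt+++++++++++++++++++++++++++++++w
136 GGGGGtG+WW+ttttttttttttttttt+++ww+++++++wwwww+ww+++##+ww++++
148 GGGGGtGWWWwttttttttttttttttt+++w+Gt+wwwwwwwwwwwwwww##wwwwwww
160 GGGGGGGWWWttttttttttttttttttt++++Gt+++++++++wwwwwwwwwwwwwwww
172 GGGGGGGWW+ttttttttttttttttttt+++WGt++++++w+++++wwwwwwwwwwwww
184 GGGGGG+WW+ttttttttttttttttttt+++wGt++++++++++++w+ww+++wwwwww
196 GGGGGGWW+#ttttttttttttttttttt++++GG++++++++++++++w++++++wwww
208 GGGGGGWWWtttttttttttttttttttt+++WWWW++++++++++++++++++w+++ww
220 GGGGtGWW+tttttttttttttttttttt+++WWWW++++++++++++++++++++++++
232 WWtGG+WW+tttttttttttttttttttt+++WWWW++++++++++++++++++++++++
244 WWWWWWWWttttttttttttttttttttt+++WWWW++++++++++++++++++++++++
256 GWWWWWWWWWttttttttttttttttttt+++WWWW++++++++++++++++++++++++
268 GGGGGWWWWWWWWtttttttttttttttt+++WWWW++++++++++++++++++++++++
280 GGGGWWWw+WWWWWWWWtttttttttttt+++WWWW++++++++++++++++++++++++
292 GGGGWWWtttttWWWWWW+#+tWW+#ttt+++WWWW+++++++++WWw++++++++++++
304 GGGGWWWtttttttttWww++WWW##ttt###WWWW#########+WW+++#########
316 GGGGWWWttttttttttt++WWW+##+tt###WWWW##########+WW+++########
328 GGGWWW+tttttttttt++WWW+###wtt++++GG+++++++++##+WWW++++++++++
340 GGGWWWtttttttt+++++++W+###ttt+++++++++++++++###+W+++++++++++
```

```bash

python3 -m crank '0 0.001 -0.002 0.03 0 0 0;0 0.001 -0.002 0.055 0 0 0;0 0.001 -0.002 0.066 0 0 0;0 0.001 -0.002 0.066 0 0 0;0 0.001 -0.002 0.066 0 0 0;0 0.001 -0.002 0.066 0 0 0;-1 0.001 -0.002 0.066 0 0 0;-1 0.001 -0.002 0.066 0 0 0;-1 0.001 -0.002 0.066 0 0 0;-1 0.001 -0.002 0.066 0 0 0;-1 0.001 -0.002 0.066 0 0 0' 50
python3 -m crank '-1 0 0 0 0 0 0;-1 0 0 -0.02 0 0 0;-1 0 0 -0.05 0 0 0;-1 0 0 -0.09 0 0 0;-1 0 0 -0.13 0 0 0;-1 0 0 -0.17 0 0 0;-1 0 0 -0.18 0 0 0;-1 0 0 -0.18 0 0 0;-1 0 0 -0.18 0 0 0'
python3 chk.py;python3 - <<'E'
from h import *
print(robot.state()['eef_pos'])
p,r=card('f',35,.06,-.001,.001,dx=.0);print(go(p,rot=r))
E
```

```text
t: 29.2
eef_pos: [0.4193, -0.1784, 0.0795]
eef_rot: [0.618, 0.786, 0.0, 0.001]
force: [-0.4, -0.4, 6.5]
grip_width: 0.0091
gripper_force: 49.8
t: 29.95
eef_pos: [0.4185, -0.1779, 0.2575]
eef_rot: [0.618, 0.786, -0.0, -0.0]
force: [-0.1, 0.9, -2.1]
grip_width: 0.0092
gripper_force: 49.3
[(138, [48, 49, 52]), (141, [199, 200, 201]), (144, [231, 232, 233]), (147, [101, 130, 121]), (150, [23, 64, 47]), (153, [18, 62, 43]), (156, [62, 176, 120]), (159, [59, 174, 118]), (162, [59, 174, 118]), (165, [69, 185, 129]), (168, [72, 187, 132]), (171, [70, 184, 129]), (234, [15, 61, 40]), (237, [13, 60, 39]), (240, [167, 184, 178]), (243, [203, 207, 207]), (246, [209, 213, 213]), (249, [212, 216, 216]), (252, [234, 237, 237]), (255, [255, 255, 255]), (410, [255, 255, 255]), (412, [255, 255, 255]), (414, [255, 255, 255]), (416, [255, 255, 255]), (418, [255, 255, 255]), (420, [36, 114, 106]), (422, [37, 107, 101]), (424, [44, 47, 49]), (426, [44, 47, 49])]
[ 0.41807175 -0.17776491  0.25619388]
(array([0.3352, 0.06  , 0.1256]), array([-34.93,  -4.99,  15.51]))
```

```bash

python3 -m crank '-1 0.035 0.007 0.0 -5 -1 2;-1 0.07 0.014 0.0 -10 -1.5 5;-1 0.11 0.021 0.0 -15 -2 7;-1 0.15 0.028 0.01 -20 -3 9;-1 0.19 0.035 0.02 -25 -4 11;-1 0.23 0.045 0.03 -30 -5 14;-1 0.27 0.055 0.05 -34.9 -5 15.5;-1 0.30 0.06 0.07 -34.9 -5 15.5;-1 0.335 0.06 0.095 -34.9 -5 15.5;-1 0.335 0.06 0.115 -34.9 -5 15.5;-1 0.335 0.06 0.115 -34.9 -5 15.5;-1 0.335 0.06 0.115 -34.9 -5 15.5'
python3 - <<'E'
from h import *
p,r=card('f',35,.015,-.001,.001,L=.0735);print(go(p,rot=r),p);where('f',.0735)
E
```

```text
t: 31.0
eef_pos: [0.3958, 0.1613, 0.1396]
eef_rot: [0.687, 0.662, 0.205, 0.217]
force: [0.3, 0.3, -1.1]
grip_width: 0.0092
gripper_force: 49.3
(array([ 0.0012, -0.004 ,  0.0516]), array([-0.24,  0.2 ,  0.31])) [0.42198202 0.16122242 0.0949289 ]
o mm [-36.   -1.2  59.2] tilt 34.76 yaw -2.21 F [ 0.3  0.3 -1.1] 31.0
```

```bash

python3 -m crank '-1 0.001 -0.004 0.01 0 0 0;-1 0.001 -0.004 0.02 0 0 0;-1 0.001 -0.004 0.03 0 0 0;-1 0.001 -0.004 0.038 0 0 0;-1 0.001 -0.004 0.044 0 0 0;-1 0.001 -0.004 0.046 0 0 0;-1 0.001 -0.004 0.046 0 0 0'
python3 - <<'E'
from h import *
p,r=card('f',35,0,-.001,.000,L=.0735);print(go(p,rot=r));where('f',.0735)
E
```

```text
t: 31.58
eef_pos: [0.4213, 0.1607, 0.1036]
eef_rot: [0.688, 0.66, 0.208, 0.219]
force: [0.1, 0.5, -1.4]
grip_width: 0.0093
gripper_force: 49.3
(array([ 0.0006, -0.0051,  0.0233]), array([ 0.14,  0.15, -0.02]))
o mm [-10.1  -0.7  23.5] tilt 35.14 yaw -2.45 F [ 0.   0.5 -1.4] 31.5833
```

```bash

python3 -m crank '-1 0 -0.005 0.003 0 0 0;-1 0 -0.005 0.008 0 0 0;-1 0 -0.005 0.012 0 0 0;-1 0 -0.005 0.016 0 0 0;-1 0 -0.005 0.018 0 0 0;-1 0 -0.005 0.018 0 0 0'
python3 - <<'E'
from h import *
p,r=card('f',35,0,-.001,.000,L=.0735);print(go(p,rot=r));where('f',.0735)
E
```

```text
t: 32.08
eef_pos: [0.4275, 0.1613, 0.0856]
eef_rot: [0.688, 0.66, 0.208, 0.218]
force: [1.0, -0.3, -0.9]
grip_width: 0.009
gripper_force: 49.2
(array([-0.0003,  0.0003,  0.0051]), array([0.15, 0.08, 0.07]))
o mm [-4.   0.2  5.5] tilt 35.15 yaw -2.34 F [ 1.  -0.3 -0.9] 32.0833
```

```bash

python3 -m crank '-1 0 0 0.002 0 0 0;-1 0 0 0.004 0 0 0;-1 0 0 0.005 0 0 0;-1 0 0 0.0055 0 0 0;-1 0 0 0.0055 0 0 0'
python3 - <<'E'
from h import *
where('f',.0735)
for th in (30,25,20,15,10):
    p,r=card('f',th,0,.0005-th*.00004,-.0005,L=.0735);print(th,*go(p,rot=r))
E
```

```text
t: 32.5
eef_pos: [0.4306, 0.1613, 0.0816]
eef_rot: [0.688, 0.66, 0.209, 0.219]
force: [2.6, 0.6, -0.2]
grip_width: 0.009
gripper_force: 49.2
o mm [-0.8  0.3  1.5] tilt 35.18 yaw -2.34 F [ 2.6  0.7 -0.2] 32.5
30 [-0.0004  0.0063  0.001 ] [5.18 0.07 0.06]
25 [-0.0004  0.0127  0.0021] [10.18  0.07  0.05]
20 [-0.0004  0.019   0.0038] [15.18  0.07  0.05]
15 [-0.0004  0.0252  0.006 ] [20.18  0.08  0.05]
10 [-0.0004  0.0311  0.0088] [25.18  0.08  0.04]
```

```bash

python3 -m crank '-1 0 0.0062 0.0007 5 0 0;-1 0 0.0125 0.0017 10 0 0;-1 0 0.0187 0.0034 15 0 0;-1 0 0.0249 0.0056 20 0 0;-1 0 0.031 0.0084 25 0 0;-1 0 0.031 0.0084 25 0 0;-1 0 0.031 0.0084 25 0 0'
python3 - <<'E'
from h import *
where('f',.0735)
for th in (5,2,0,-1):
    p,r=card('f',th,0,.0005,-.0005,L=.0735);print(th,*go(p,rot=r))
E
```

```text
t: 33.08
eef_pos: [0.4616, 0.1598, 0.0924]
eef_rot: [0.719, 0.689, 0.062, 0.065]
force: [3.9, -0.3, 1.0]
grip_width: 0.0093
gripper_force: 50.0
o mm [1.  0.1 0.1] tilt 10.32 yaw -2.4 F [ 4.  -0.2  1. ] 33.0833
5 [-0.0002  0.0062  0.0006] [ 5.32  0.1  -0.04]
2 [-0.0002  0.01    0.0012] [ 8.32  0.1  -0.04]
0 [-0.0002  0.0125  0.0017] [10.32  0.1  -0.05]
-1 [-0.0002  0.0138  0.002 ] [11.32  0.1  -0.05]
```

```bash

python3 -m crank '-1 0 0.0062 0.0006 5 0 0;-1 0 0.01 0.0012 8 0 0;-1 0 0.0125 0.0017 10 0 0;-1 0 0.0138 0.0018 11 0 0;-1 0 0.0145 0.0018 11 0 0;-1 0 0.0145 0.0018 11 0 0'
python3 - <<'E'
from h import *
where('f',.0735)
E
python3 -m crank '-0.4 0 0 0 0 0 0;-0.4 0 0 0 0 0 0;-0.4 0 0 0 0 0 0;-0.4 0 0 -0.02 0 0 0;-0.4 0 0 -0.06 0 0 0;-0.4 0 0 -0.1 0 0 0;-0.4 0.03 0 -0.14 0 0 0;0 0.06 0.03 -0.18 0 0 0;1 0.06 0.05 -0.2 0 0 0;1 0.06 0.05 -0.2 0 0 0;1 0.06 0.05 -0.2 0 0 0'
python3 tray.py
```

```text
t: 33.58
eef_pos: [0.4749, 0.1595, 0.0934]
eef_rot: [0.721, 0.692, -0.005, -0.004]
force: [-0.1, 1.0, 5.7]
grip_width: 0.0089
gripper_force: 50.5
o mm [ 0.3  0.3 -0.1] tilt -0.72 yaw -2.34 F [-0.1  1.   5.7] 33.5833
t: 34.5
eef_pos: [0.5318, 0.2182, 0.294]
eef_rot: [0.721, 0.693, -0.004, -0.004]
force: [-0.3, -0.4, 0.5]
grip_width: 0.0731
gripper_force: 0.0
roller off mm [-5.8 -1.4] [19, 26, 309]; roller off mm [-0.8  1.2] [19, 14, 122]; roller off mm [ 0.9 -0.6] [12, 15, 139]; roller off mm [1.1 0.8] [11, 14, 113]; roller off mm [ 1.2 -0.8] [15, 15, 162]; roller off mm [1.2 1. ] [13, 15, 131]; [array([263.6, 279.3]), array([339.3, 279.8]), array([415.3, 280.2])]
[247.8 262.7] 110.7 23.7 ctr [0.458 0.17  0.086] len 0.106 w 0.0207 yaw -0.62
[267.7 278.5] 67.3 11.2 ctr [0.4747 0.1541 0.086 ] len 0.0662 w 0.01 yaw -2.33
[342.5 278.5] 67.3 10.9 ctr [0.543  0.1517 0.086 ] len 0.066 w 0.0097 yaw -3.37
[418.9 278. ] 68.8 11.4 ctr [0.6123 0.1497 0.086 ] len 0.0671 w 0.0101 yaw -2.53
[201.5 284.4] 38.5 9.0 ctr [0.4133 0.1504 0.086 ] len 0.0381 w 0.0082 yaw -1.92
[ 17.5 356.5] 111.0 35.0 ctr [0.2221 0.0805 0.086 ] len 0.1287 w 0.0332 yaw -15.56
[0.53069194 0.21766165 0.29188688]
```

All three cards stand alike. Now the handle: grip it and push the tray home.

```bash
python3 -c "
from h import *
print(go(FR-.0695*XA+.10*Z,rot=down(YAW)))"
```

```text
(array([-0.0605, -0.1215,  0.1738]), array([-0.85,  0.11,  0.01]))
```

```bash
python3 -m crank '0 -0.02 -0.04 0 -0.8 0 0;0 -0.04 -0.08 0 -0.8 0 0;0 -0.06 -0.12 0.02 -0.8 0 0;0 -0.06 -0.1215 0.06 -0.8 0 0;0 -0.06 -0.1215 0.1 -0.8 0 0;0 -0.06 -0.1215 0.14 -0.8 0 0;0 -0.06 -0.1215 0.17 -0.8 0 0;0 -0.06 -0.1215 0.17 -0.8 0 0;0 -0.06 -0.1215 0.17 -0.8 0 0'; python3 -c "
from h import *
print(go(FR-.0695*XA+.048*Z,rot=down(YAW)))"
```

```text
t: 35.3
eef_pos: [0.4021, 0.1616, 0.1224]
eef_rot: [0.722, 0.692, -0.003, -0.001]
force: [0.8, 0.9, 0.1]
grip_width: 0.0422
gripper_force: 0.0
(array([0.0006, 0.0024, 0.0544]), array([-0.33,  0.2 , -0.01]))
```

```bash
python3 -m crank '0 0 0.002 0.03 0 0 0;0 0 0.002 0.05 0 0 0;0 0 0.002 0.054 0 0 0;0 0 0.002 0.054 0 0 0;0 0 0.002 0.054 0 0 0;-1 0 0.002 0.054 0 0 0;-1 0 0.002 0.054 0 0 0;-1 0 0.002 0.054 0 0 0;-1 0 0.002 0.054 0 0 0;-1 0 0.002 0.054 0 0 0' 40; python3 -c "
from h import *
s=robot.state();print(go(np.array(s['eef_pos'])+.2*XA,rot=down(YAW)))"
```

```text
t: 36.13
eef_pos: [0.4066, 0.1624, 0.0716]
eef_rot: [0.721, 0.692, -0.0, 0.001]
force: [-2.2, -0.8, 6.3]
grip_width: 0.0083
gripper_force: 39.0
(array([-0.e+00,  2.e-01,  1.e-04]), array([0.04, 0.06, 0.  ]))
```

```bash
python3 -m crank '-1 0 0.006 0 0 0 0;-1 0 0.018 0 0 0 0;-1 0 0.032 0 0 0 0;-1 0 0.046 0 0 0 0;-1 0 0.06 0 0 0 0;-1 0 0.074 0 0 0 0;-1 0 0.088 0 0 0 0;-1 0 0.102 0 0 0 0;-1 0 0.116 0 0 0 0;-1 0 0.13 0 0 0 0;-1 0 0.14 0 0 0 0;-1 0 0.145 0 0 0 0'; python3 -m crank '-1 0 0.005 0 0 0 0;-1 0 0.015 0 0 0 0;-1 0 0.027 0 0 0 0;-1 0 0.037 0 0 0 0;-1 0 0.045 0 0 0 0;-1 0 0.05 0 0 0 0;-1 0 0.053 0 0 0 0;-1 0 0.055 0 0 0 0;-1 0 0.055 0 0 0 0'
python3 -c "
from h import *
s=robot.state();d=np.array(s['eef_pos'])-(FR-.07*XA);print(d@XA,d@YA,s['force'])"
```

```text
t: 37.13
eef_pos: [0.552, 0.1565, 0.0716]
eef_rot: [0.721, 0.692, -0.0, 0.0]
force: [-5.2, 0.2, 8.4]
grip_width: 0.0083
gripper_force: 40.1
t: 37.88
eef_pos: [0.6048, 0.1543, 0.0716]
eef_rot: [0.721, 0.693, -0.002, -0.001]
force: [-12.0, -1.2, 11.8]
grip_width: 0.0081
gripper_force: 40.5
0.201220627967637 0.0006041292865248436 [-12.01459395  -1.2175012   11.83380024]
```

```bash
python3 -m crank '-1 0 0.002 0 0 0 0;-1 0 0.003 0 0 0 0;-1 0 0.003 0 0 0 0;-1 0 0.003 0 0 0 0'; python3 -m crank '-1 0 -0.004 0 0 0 0;0 0 -0.004 0 0 0 0;0 0 -0.004 0 0 0 0;0 0 -0.004 0 0 0 0;0 0 -0.004 -0.04 0 0 0;0 0 -0.02 -0.08 0 0 0;0 0 -0.06 -0.12 0 0 0;0 0.03 -0.1 -0.16 0 0 0;1 0.03 -0.1 -0.2 0 0 0;1 0.03 -0.1 -0.2 0 0 0'
python3 - <<'E'
from h import *
from asc import asc
c=cam('wrist','w15.png');LOCK=FR+.13*XA-.12*YA;LOCK[2]=.046;KEY=LOCK+.24*YA
print(LOCK,KEY,proj(c,LOCK),proj(c,KEY),proj(c,KEY+.037*Z),robot.state()['eef_pos'])
u,v=proj(c,LOCK).astype(int);asc(c['image'],u-50,u+50,v-40,v+40,4,4)
u,v=proj(c,KEY+.037*Z).astype(int);asc(c['image'],u-60,min(u+60,639),max(v-40,0),v+44,4,4)
E
```

```text
t: 38.22
eef_pos: [0.605, 0.1543, 0.0715]
eef_rot: [0.721, 0.693, -0.005, -0.003]
force: [-28.4, -1.9, 20.0]
grip_width: 0.0081
gripper_force: 41.7
t: 39.05
eef_pos: [0.5093, 0.1891, 0.2736]
eef_rot: [0.721, 0.693, 0.0, 0.001]
force: [0.3, -0.7, 1.2]
grip_width: 0.0662
gripper_force: 0.0
[0.59867022 0.03387043 0.046     ] [0.60851112 0.27366859 0.046     ] [418.00152943 348.82947014] [436.92040718 100.44503203] [450.28769272  97.92087921] [0.50986492 0.1902899  0.27939145]
308 ttttttttttt####++++##+www
312 ttttttttttt#####++++###tt
316 tttttttttt+######++++###t
320 ttttttttttW######++++###t
324 ttttttttttW#######++++###
328 ttttttttt#W#######++++###
332 ttttttttt#W########++++##
336 ttttttttt#W########+++++#
340 ttttttttt+W#########wwww#
344 ttttttttt+W#########www##
348 ttttttttt+WW########ww###
352 ttttttttt+WW########w+###
356 tttttttttwWW#############
360 tttttttttwWWw############
364 tttttttttWWWW############
368 tttttttttWWWWW###########
372 tttttttttttttt###########
376 tttttttttttttt###########
380 ttttttttttttttt##########
384 ttttttttttttttt##########
57 ttttttttttttttttttttttt+WWtttt
61 ttttttttttttttttttttttt+WWtttt
65 ttttttttttttttttttttttt+WWtttt
69 tttttttttttt++t###tttttwWWtttt
73 tttttttt#++www##+#wwwwwwwww+++
77 tttttttt#+++w+##+#wwwwwwwww+++
81 tttttttt#+++w###+#wwwwwwwww+++
85 tttttttt#++tt###+#wwwwwwww++++
89 tttttttt+++w+##++#wwwwwwww++++
93 tttttttt+++ww##+++wwwwwwww++++
97 tttttttt++ww+##+#+wwwwwwww++++
101 tttttttt++ww+##++wwwwwwwww++++
105 tttttttt++ww+##++wwwwwwwww++++
109 ttttttt#+++ww##++wwwwwwwww++++
113 ttttttt#+++wW##++wwwwwwwww++++
117 ttttttt#+++tt##+#wwwwwwwww++++
121 ttttttt#++++w##+#wwwwwwwww++++
125 ttttttt#+++w+##+#wwwwwwwww++++
129 ttttttt#+++ww###wwwwwwwwww++++
133 tttttttttttttttttttttt+WWttttt
137 tttttttttttttt+++WttttwWW+++++
```

```bash
python3 -c "
from h import *
print(go([.6,-.036,.26],rot=down(YAW)))"
```

```text
(array([-0.2226,  0.0987,  0.0197]), array([ 0.55, -0.16,  0.11]))
```

```bash
python3 -m crank '1 -0.04 0.018 0 0.5 0 0;1 -0.08 0.035 0 0.5 0 0;1 -0.12 0.053 0 0.5 0 0;1 -0.16 0.07 0 0.5 0 0;1 -0.2 0.088 0.01 0.5 0 0;1 -0.2226 0.0985 0.02 0.5 0 0;1 -0.2226 0.0985 0.02 0.5 0 0;1 -0.2226 0.0985 0.02 0.5 0 0;1 -0.2226 0.0985 0.02 0.5 0 0'
python3 - <<'E'
from h import *
from asc import asc
c=cam('wrist','w16.png');LOCK=np.array([.5997,.0339,.046])
print(proj(c,LOCK),robot.state()['eef_pos'],np.array(c['T'])[:3,3])
u,v=proj(c,LOCK).astype(int);asc(c['image'],u-40,u+44,v-50,v+50,2,4)
im=c['image'][v-60:v+60,u-45:u+45].astype(int);m=((im.min(2)<100)).astype(np.uint8)
n,l,s,ce=cv2.connectedComponentsWithStats(m)
for i in range(1,n):
    if s[i][4]>60:
        r=cv2.minAreaRect(np.argwhere(l==i)[:,::-1].astype(np.float32));q=np.array(r[0])+[u-45,v-60];print(s[i],r,q,onz(c,*q,.046))
E
```

```text
t: 39.85
eef_pos: [0.5997, -0.0381, 0.25]
eef_rot: [0.722, 0.692, -0.004, -0.003]
force: [0.5, -0.4, 0.0]
grip_width: 0.0853
gripper_force: 0.0
[323.46403549 120.46714291] [ 0.5997096  -0.03746905  0.25054463] [0.60512673 0.03314923 0.37317088]
70 ttttttttttttttttttttttttttttttt++WwWWWWWWW
74 ttttttttttttwWWWWWWWWWWWWWWWWWWWWWwWWWWWWW
78 ttttttttttttWWWWWWWWWWWWWWWWWWWWWWwWtttttt
82 ttttttttttttWWWWWWWWWWWWWWWWWWWWWWWWtttttt
86 ttttttttttttWWWWWWWWWWWWWWWWWWWWWWWttttttt
90 ttttttttttttWWWWWWWWWWWWWWWWWWWWWWWwwwwwww
94 ttttttttttttWWWWWWWWWWWWWWWWWWWwwwwwwwwwww
98 ttttttttttttWWWWWWWWWWWWWWWWWWWwwwwwwwwwww
102 ttttttttttttWWWWWW+++++#WWWWWWwwwwwwwwwwww
106 ttttttttttttWWWWWWttttttWWWWWWwwwwwwwwwwww
110 ttttttttttttWWWWWWttttttWWWWWWwwwwwwwwwwww
114 ttttttttttttWWWWWWttttttWWWWWWwwwwwwwwwwww
118 ttttttttttttWWWWWWttttttWWWWWWwwwwwwwwwwww
122 ttttttttttttWWWWWWttttttWWWWWWwwwwwwwwwwww
126 ttttttttttttWWWWWWttttttWWWWWWwwwwwwwwwwww
130 ttttttttttttWWWWWWttttttWWWWWWwwwwwwwwwwww
134 ttttttttttttWWWWWWttttttWWWWWWwwwwwwwwwwww
138 ttttttttttttWWWWWWttttttWWWWWWwwwwwwwwwwww
142 ttttttttttttWWWWWWWWWWWWWWWWWWwwwwwwwwwwww
146 ttttttttttttWWWWWWWWWWWWWWWWWWwwwwwwwwwwww
150 ttttttttttttWWWWWWWWWWWWWWWWWWwwwwwwwwwwww
154 tttttttttttttttttttttttttttttttttttttttttt
158 tttttttttttttttttttttttttttttttttttttttttt
162 tttttttttttttttttttttttttttttttttttttttttt
166 tttttttttttttttttttttttttttttttttttttttttt
[   0    0   90  120 5622] ((44.5, 59.5), (119.0, 89.0), 90.0) [322.5 119.5] [0.59895881 0.03467587 0.046     ]
[ 75  18  15  12 174] ((82.0, 23.5), (11.0, 14.0), 90.0) [360.   83.5] [0.6294447  0.06043882 0.046     ]
[ 41  42  12  38 456] ((46.5, 60.5), (37.0, 11.0), 90.0) [324.5 120.5] [0.60053013 0.03384036 0.046     ]
```

```bash
python3 -c "
from h import *
print(go([.6094,.273,.14],rot=down(YAW)))"
```

```text
(array([ 0.3108, -0.0018,  0.1101]), array([-0.53,  0.08,  0.05]))
```

```bash
python3 -m crank '0 0.04 -0.001 0 -0.5 0 0;0 0.08 -0.002 0 -0.5 0 0;0 0.12 -0.002 0 -0.5 0 0;0 0.16 -0.002 0 -0.5 0 0;0 0.20 -0.002 0 -0.5 0 0;0 0.24 -0.002 0 -0.5 0 0;0 0.28 -0.002 0.02 -0.5 0 0;0 0.311 -0.002 0.06 -0.5 0 0;0 0.311 -0.002 0.09 -0.5 0 0;0 0.311 -0.002 0.1 -0.5 0 0;0 0.311 -0.002 0.1 -0.5 0 0;0 0.311 -0.002 0.1 -0.5 0 0'
python3 - <<'E'
from h import *
from asc import asc
print(go([.6094,.273,.076],rot=down(YAW)))
c=cam('wrist','w17.png');p=np.array([.6096,.2735,.083]);print(proj(c,p),proj(c,p+.023*YA),proj(c,p-.023*YA))
u,v=proj(c,p).astype(int);asc(c['image'],u-60,u+60,v-60,v+84,3,6)
E
```

```text
t: 40.9
eef_pos: [0.6095, 0.2723, 0.1514]
eef_rot: [0.721, 0.693, -0.001, 0.001]
force: [-0.3, -0.4, 0.4]
grip_width: 0.0428
gripper_force: 0.0
(array([ 0.0008, -0.0002,  0.0754]), array([0.01, 0.09, 0.01]))
[323.71632421 261.64385203] [323.66780624 218.72710402] [323.76186156 301.92408509]
201 ttttttttttttt+++++++++++++++++wwwwwwwwww
207 ttttttttttttt+++++w+wwwwwwwwwwwwwwwwwwww
213 ttttttttttttt+++++++wwwwwwwwwwwwwwwwwwww
219 ttttttttttttt+++++######wwwww+wwwwwwwwww
225 ttttttttttttt+++++###++##wwwwwwwwwwwwwww
231 ttttttttttttt+++++##+++++wwww+wwwwwwwwww
237 ttttttttttttt+++ww##+++++wwwwwwwwwwwwwww
243 ttttttttttttt+++ww######wwWwwwwwwwwwwwww
249 ttttttttttttt+++ww######wWwwwwwwwwwwwwww
255 ttttttttttttt+++++######wwwwwwwwwwwwwwww
261 ttttttttttttt+++++######+wwwwwwwwwwwwwww
267 ttttttttttttt+++++######wwwwwwwwwwwwwwww
273 ttttttttttttt+++++######wwwwwwwwwwwwwwww
279 tttttttttttttttttt######ttttt++++wwwwwww
285 tttttttttttttttttt####+#ttttt++WWWWWWWWW
291 +##ttttttttttttttt####+#ttttt++WWWWWWWWw
297 ###ttttttttttttttt######ttttt++WWWWWWWW+
303 ###tttttttttttttttttttttttttt++WWWWWWWW#
309 ###tttttttttttttttttttttttttt++WWWWWWWW#
315 ###tttttttttttttttttttttttttt+wWWWWWWWW#
321 ###tttttttttttttttttttttttttwwwWWWWWWWW#
327 ###ttttttttttttttttttttt++wwwwwWWWWWWWW#
333 ###tttttttttttttttttttt++wwWWwwWWWWWWWW#
339 ###tttttttttttttttttt++wwWWWwwwWWWWWWWW+
```

```bash
python3 -m crank '0 0.001 0 0.03 0 0 0;0 0.001 0 0.06 0 0 0;0 0.001 0 0.075 0 0 0;0 0.001 0 0.075 0 0 0;0 0.001 0 0.075 0 0 0;0 0.001 0 0.075 0 0 0;-1 0.001 0 0.075 0 0 0;-1 0.001 0 0.075 0 0 0;-1 0.001 0 0.075 0 0 0;-1 0.001 0 0.075 0 0 0;-1 0.001 0 0.075 0 0 0;-1 0.001 0 0.075 0 0 0' 50
python3 -c "
from h import *
print(robot.state()['eef_pos'])"
```

```text
t: 41.95
eef_pos: [0.6101, 0.2735, 0.0765]
eef_rot: [0.721, 0.692, 0.0, 0.001]
force: [-1.2, -0.8, 6.7]
grip_width: 0.0094
gripper_force: 50.3
[0.6100988  0.27350259 0.07651754]
```

```bash
python3 -m crank '-1 0 0 -0.01 0 0 0;-1 0 0 -0.03 0 0 0;-1 0 0 -0.06 0 0 0;-1 0 0 -0.09 0 0 0;-1 0 0 -0.1 0 0 0;-1 -0.04 0 -0.1 0 0 0;-1 -0.08 0 -0.1 0 0 0;-1 -0.12 0 -0.1 0 0 0;-1 -0.16 0 -0.1 0 0 0;-1 -0.2 0 -0.1 0 0 0;-1 -0.24 0 -0.1 0 0 0;-1 -0.24 0 -0.1 0 0 0'
python3 -m crank '-1 0 0 0.03 0 0 0;-1 0 0 0.05 0 0 0;-1 0 0 0.06 0 0 0;-1 0 0 0.06 0 0 0;-1 0 0 0.06 0 0 0'
python3 - <<'E'
from h import *
from asc import asc
print(robot.state()['eef_pos'],go([.600,.0338,.0765],rot=down(YAW)))
E
```

```text
t: 42.95
eef_pos: [0.5991, 0.0271, 0.1747]
eef_rot: [0.724, 0.69, -0.002, 0.001]
force: [0.3, -1.1, -0.8]
grip_width: 0.009
gripper_force: 49.4
t: 43.37
eef_pos: [0.5995, 0.0339, 0.1151]
eef_rot: [0.721, 0.693, -0.001, -0.0]
force: [-0.6, -0.1, -0.0]
grip_width: 0.0092
gripper_force: 49.4
[0.5994922  0.03389419 0.11512958] (array([-0.    ,  0.0006,  0.0386]), array([-0.11,  0.1 ,  0.02]))
```

```bash
python3 -m crank '-1 0 0.0006 0.008 0 0 0;-1 0 0.0006 0.014 0 0 0;-1 0 0.0006 0.019 0 0 0;-1 0 0.0006 0.023 0 0 0;-1 0 0.0006 0.025 0 0 0;-1 0 0.0006 0.025 0 0 0;-1 0 0.0006 0.025 0 0 0'
```

```text
t: 43.95
eef_pos: [0.6002, 0.0335, 0.0902]
eef_rot: [0.721, 0.692, -0.001, 0.0]
force: [-0.0, -0.2, -0.7]
grip_width: 0.0091
gripper_force: 49.4
```

It enters freely, so I lower it the rest of the way.

```bash
python3 -m crank '-1 0 0 0.005 0 0 0;-1 0 0 0.009 0 0 0;-1 0 0 0.012 0 0 0;-1 0 0 0.0135 0 0 0;-1 0 0 0.0135 0 0 0;-1 0 0 0.0135 0 0 0'; python3 -c "
from h import *
s=robot.state();print(s['eef_pos'],s['joint_positions'],s['force'])"
```

```text
t: 44.45
eef_pos: [0.6001, 0.0335, 0.0766]
eef_rot: [0.721, 0.692, -0.001, 0.0]
force: [-0.3, 0.6, -0.1]
grip_width: 0.0091
gripper_force: 49.5
[0.60012827 0.03348696 0.07656774] [-0.00494145  0.38368567  1.37214676 -0.00174376  1.38685102  0.03641108] [-0.28894966  0.55327938 -0.05230047]
```

```bash
python3 -m crank '-1 0 0 0 0 0 7;-1 0 0 0 0 0 14;-1 0 0 0 0 0 21;-1 0 0 0 0 0 28;-1 0 0 0 0 0 35;-1 0 0 0 0 0 42;-1 0 0 0 0 0 49;-1 0 0 0 0 0 56;-1 0 0 0 0 0 63;-1 0 0 0 0 0 70;-1 0 0 0 0 0 70'; python3 -m crank '-1 0 0 0 0 0 7;-1 0 0 0 0 0 14;-1 0 0 0 0 0 20;-1 0 0 0 0 0 20;-1 0 0 0 0 0 20'; python3 -c "
from h import *
s=robot.state();print(s['eef_pos'],s['moment'],R.from_quat(s['eef_rot']).as_matrix()[:2,:2])"
```

```text
t: 45.37
eef_pos: [0.6002, 0.0335, 0.0766]
eef_rot: [0.988, 0.151, -0.001, 0.001]
force: [-0.3, -0.1, -1.0]
grip_width: 0.009
gripper_force: 49.4
t: 45.78
eef_pos: [0.6001, 0.0335, 0.0766]
eef_rot: [1.0, -0.018, -0.001, 0.001]
force: [-0.4, 0.2, -0.7]
grip_width: 0.0091
gripper_force: 49.4
[0.6001051 0.0334656 0.0765669] [-0.03520343 -0.00670092 -0.00528015] [[ 0.99937598 -0.03530316]
 [-0.03530515 -0.99937504]]
```

Turned 90°. Now release, retreat and check.

```bash
python3 -m crank '-0.4 0 0 0 0 0 0;-0.4 0 0 0 0 0 0;-0.4 0 0 0 0 0 0;-0.4 0 0 -0.03 0 0 0;-0.4 0 0 -0.07 0 0 0;-0.4 0 0 -0.11 0 0 0;-0.4 -0.04 0 -0.15 0 0 -7;0 -0.08 0 -0.18 0 0 -14;0 -0.11 0 -0.18 0 0 -21;0 -0.11 0 -0.18 0 0 -28;0 -0.11 0 -0.18 0 0 -35;0 -0.11 0 -0.18 0 0 -42'; python3 -m crank '0 0 0 0 0 0 -7;0 0 0 0 0 0 -14;0 0 0 0 0 0 -21;0 0 0 0 0 0 -28;0 0 0 0 0 0 -35;1 0 0 0 0 0 -42;1 0 0 0 0 0 -48;1 0 0 0 0 0 -48;1 0 0 0 0 0 -48'
python3 -c "
from h import *
print(go([.53,.05,.27],rot=down(YAW)))"
```

```text
t: 46.78
eef_pos: [0.4899, 0.0384, 0.258]
eef_rot: [0.939, 0.343, 0.0, 0.001]
force: [-0.0, 0.2, -0.1]
grip_width: 0.0428
gripper_force: 0.0
t: 47.53
eef_pos: [0.4904, 0.0383, 0.2569]
eef_rot: [0.722, 0.692, -0.001, 0.0]
force: [-0.2, -0.3, -1.0]
grip_width: 0.0854
gripper_force: 0.0
(array([ 0.0134,  0.039 , -0.0132]), array([-0.04,  0.1 , -0.13]))
```

```bash
python3 - <<'E'
from asc import *
c=cam('wrist','w18.png');p=np.array([.600,.0337,.083]);xa=.023*XA
print(proj(c,p),proj(c,p+xa),proj(c,p-xa),proj(c,[.600,.0337,.046]))
u,v=proj(c,p).astype(int);asc(c['image'],u-54,u+54,v-44,v+40,3,5)
h=FR+.13*XA;print('handle ends',[proj(c,np.array([h[0]+.0009,h[1],.066])+s*.045*YA).round(1) for s in (1,-1)])
u,v=proj(c,np.array([h[0]+.0009,h[1],.066])).astype(int);asc(c['image'],u-40,u+60,v-60,v+60,4,10)
s=viewer.read_camera('scene')['image']; cv2.imwrite('pics/s2.png',s[:,:,::-1])
E
```

```text
[465.2987569  216.30920431] [494.82547393 216.25878984] [435.78412223 216.35959815] [450.80761674 206.36479696]
172 tttttttttWWWWWWWWWWWWWWWttttttttwWWt
177 tttttttt+WWWWWWWWWWWWWW+++++++++++++
182 ttttttttwWWWWWWWWWWWwwwwwwwwwwww++++
187 ttttttttwWWWWWWWWWWWwwwwwwwwwwww++++
192 ttttttt#WWWWttt+WWWWwwwwwwwwwwww++++
197 ttttttt+WWWwwWWWWWWWwwwwwwwwwwww++++
202 ttttttt+wWwWWwwwwWWWwwwwwwwwwwww++++
207 ttttttt###################wwwww+++++
212 ttttttt###+++++++++++++++++#www+++++
217 ttttttt###+++++++++++++++++#ww++++++
222 tttttttwWWWwww+WWWWwwwwwwwwwwww+++++
227 tttttttwWWWWWWWWWWWwwwwwwwwwww++++++
232 tttttttWWWWWWWWWWWWtttttttttttt+w+tt
237 tttttttttttttttttttttttttttttt+WWwtt
242 tttttttttttttttttttttttttttttt+WWttt
247 ttttttttttttttttttttttttttttttwWWttt
252 ttttttttttttttttttttttttttttttwWWttt
handle ends [array([479.5, -18. ]), array([466.8, 115.8])]
-9 ##################++#++##
1 tttttttttt+WWW++WWWWWW###
11 ttttttttttwWWW+wWWWWW+###
21 ttttttttttwWWw+WWWWWW####
31 ttttttttttwWW++WWWWWW####
41 ttttttttt+WWW++WWWWww####
51 tttttttttwWWW+wWWWWW#####
61 tttttttttwWWw+WWWWWW#####
71 tttttttttwWW++Wwwwww#####
81 tttttttt+WWW++WWWWW######
91 tttttttt+WWW+wWWWWW######
101 ttttttttwWWw+WWWWWW#####Y
```

```bash
python3 -c "
from workcell import robot
print(robot.job_done())"
```

```text
the job is handed in; nothing more can be done
None
```

The job is handed in: all three cards were seated upright with the tray out, the tray was pushed home to its stop, and the T-key was dropped through the ear and turned a quarter. The last camera check confirmed the key, but the cards were already inside the case and could not be seen after the push.

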